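Swap the storage module under two lapped covers

TASK

Swap the faulty red-banded storage module in the open computer for the new green-banded one. Take off the blue cover first and lay it on the middle of the light-blue pad, then lay the copper cover on the middle of the tan pad, move the red module into the red tray to lie flat there, and set the green module squarely in the same place in the bay, dropping neither. Then put the covers back square where they were: first the copper one on the low part of the rails, then the blue one on the high part so that its edge laps over the copper one.

Things in the scene. Friction and masses are not known exactly. Their poses are not given: they have to be found in the camera images.
- case: Open grey computer, fixed, 225 x 190 mm, walls 26 mm high. Origin: middle of the bay, at bench level; x along the bay away from the robot, z up. The module lies there at x=y=0, length along x, on a floor 4 mm up (pale outline). Beside it, |y| 55-63 mm, two rails along x: tops 30 mm up for x -40 to 48 mm (low part), 35 mm up for x 48 to 116 mm (high part). All else in it is under 26 mm high.
- blue_cover_grip (a point): Blue metal cover, 0.12 kg. 70 (x) x 130 (y) mm plate, 4 mm thick; on its middle a grip block 24 (x) x 12 (y) mm, 32 mm high: grip across the 12. Point: on the block axis, 26 mm above the underside. Same after a half turn. Its place, as at the start: on the high rails, middle at x=63, y=0 mm in the case frame, 70 mm side along the case's x, lapping 12 mm over the copper cover.
- copper_cover_grip (a point): Copper-coloured metal cover, 0.12 kg. 70 (x) x 130 (y) mm plate, 4 mm thick; on its middle a grip block 24 (x) x 12 (y) mm, 32 mm high: grip across the 12. Point: on the block axis, 26 mm above the underside. Same after a half turn. Its place, as at the start: on the low rails, middle at x=5, y=0 mm in the case frame, 70 mm side along the case's x, far edge under the blue cover.
- old_module_center (a point): Faulty storage module with a red band at each end. 120 (x) x 36 (y) x 16 mm high dark block with silver fins on top; grip across the 36. Point: its centre, 8 mm above its underside. Same after a half turn. 0.11 kg. At the start it lies in the bay under the covers, its near 30 mm showing in front of the copper cover.
- new_module_center (a point): New storage module with a green band at each end. 120 (x) x 36 (y) x 16 mm high dark block with silver fins on top; grip across the 36. Point: its centre, 8 mm above its underside. Same after a half turn. 0.11 kg. At the start it lies on a fixed grey pad 3 mm thick.
- sky_pad: Light-blue parking pad for the blue cover, 90 mm (x) x 150 mm (y), 3 mm thick, fixed on the bench. Origin at its middle at bench level; its upper face is 3 mm above that. 
- tan_pad: Tan parking pad for the copper cover, 90 mm (x) x 150 mm (y), 3 mm thick, fixed on the bench. Origin at its middle at bench level; its upper face is 3 mm above that. 
- fault_tray: Shallow red tray for the faulty module, 110 mm (x) x 170 mm (y) outside, walls 4 mm thick and 12 mm high, floor 4 mm thick (the module lies best along y), fixed on the bench. Origin at its middle at bench level.
Not all that is in view belongs to the job. Leave any yellow look-alike of the sky_pad alone.

How it is judged:
By the outcome, as a careful person would: the job done as asked, in the order asked, and still so for the second after the job is handed in, with the robot touching nothing.
It also fails if it takes over 131 s, if anything falls off the work surface, if the arm or the gripper's body presses on something with over 40 N, if the wrist force passes 120 N, or if a joint passes its speed limit or range.

ROBOT

A 6-joint arm with a two-finger parallel gripper is mounted at the origin on the work surface. World frame = base frame: x ahead of the robot, y to its left, z up, the work surface at z = 0. Lengths are in m, angles in rad, forces in N, time in s.
With the tool pointing down it reaches from about 0.25 to 0.725 m from the base axis. Payload 4 kg.
Tool frame: the origin (TCP) lies midway between the tips of the shut fingers; the grasp point (between the pads) lies 19 mm behind it; z points along the fingers, y is the direction in which the jaws open and shut (so a half turn about z gives the same grasp; the last joint's range is limited). The gripper opens to 85 mm and grips with 20 to 120 N. Pads are 22 mm wide; open, the fingers measure 114 mm over their backs; the gripper's body (76 mm by 85 mm) begins 54 mm behind the grasp point. The pads swing forward as they close: fully open they stand 13 mm farther back than shut.
Start: joints at [1.331, 0.241, 0.005, 1.335, 0, 1.571], TCP at [0.119, 0.486, 0.231] pointing down, gripper open.
Joint ranges: [-2.72, 2.72], [-1.05, 1.87], [-1.09, 1.28], [-1.99, 2.15], [-1.42, 1.44], [-3.14, 3.14]. Speed limits (rad/s): [2.79, 2.79, 3.14, 3.14, 3.14, 3.14].

INTERFACE

Orientations are given as a unit quaternion [x, y, z, w].
In Python, from workcell import monitor, cams, order gives the robot as it stands.
- The arm moves only by the tool send_rows, never from a script. Its argument "moves" is a list of rows, each a list of 4 numbers: the shift along the tool's x, y, z as a fraction of full scale, then the turn about the tool's z as a fraction of full scale. A call has 1 to 20 rows; each row shifts and turns the commanded pose from where the row before left it, along the tool's axes as they then stand; what a row does not reach is not made up. Full scale, the value 1, is 100 cm for a shift and 0.1 rad for a turn. A row lasts 1/10 s, in which the tool goes at most 50 mm and 8.59 degrees, less where a joint would pass 70% of its speed; a pose out of reach is approached as far as the arm can. A call with a number of a shift or a turn outside -1 to 1 is refused whole. A call with a gripper value outside its range is refused whole. "claw" is the gripper's target within -1 to 1 (fully open at 1, half-way at 0, shut at -1), set as the call begins (left out, the last holds). The fingers move at their own pace and stop on an object; the grip force is fixed at half the most. Time passes only in rows, so rows that do not move let the fingers close. It gives the time, the measured TCP pose, the force and the opening at its end, in the units of the state.
- monitor.get_obs(): the state, without advancing time (a new reading comes with each control period).
- cams.camera(name): name is "scene" or "top" or "wrist"; returns (picture, depth): 480x640x3 uint8, blue, green, red; 480x640 float32, m along the optical axis (not along the pixel's ray), 0 where there is no reading.
- cams.camera_info(name): a dict with "intrinsics" (3x3 intrinsics, pixels), "T" (4x4, takes a point from camera to world coordinates); the wrist camera has in their place "mount" (4x4, takes a point from camera to tool coordinates, whose origin is the TCP and whose axes are the flange's). Camera axes: x right, y up, looking along -z (the intrinsics and any distortion apply to the point x, -y, -z); pixel columns grow to the right and rows downward; lengths in m; the calibration is good to about 2 mm. A picture is of the moment at which its call begins: read the wrist's pose just before it. camera_info takes no time and is no camera call.
- order.job_done(): hands the job in, once; it reports no verdict.
The state is a dict: "clock": time; "joint_pos": joint angles; "joint_vel": joint speeds; "tau": joint torques, N m; "eef_pos": TCP position; "tool_rot": TCP orientation; "ft_force": force on the tool from outside, world axes, zero at the start; "ft_torque": the same for the moment, N m; "grip_width": finger opening in m.
Only numpy, scipy, OpenCV 4.12 (cv2) and the standard library are available. Lean on these libraries where they do the work, as an engineer would, in place of code of your own. Each camera call takes 0.05 s, during which the arm holds its last target.

## Working session

There is one attempt and no reset: what is moved stays moved. The work goes in short steps, Python scripts to look and compute and a tool call to move; the robot and the scene stay as the last step left them, time stands still between calls to the robot, and variables do not carry over. Pictures are saved under pics/ and viewed, and the job is handed in when it is done.

Besides the shell and the picture viewer there is one more tool, called after "Request:" in YAML: its name, and indented under it one key for each argument. send_rows: Moves the arm, as the interface text tells. Its arguments: {"type":"object","properties":{"moves":{"type":"array","items":{"type":"array","items":{"type":"number","minimum":-1,"maximum":1}}},"claw":{"type":"number"}},"required":["moves"]}

```bash
ls; mkdir -p pics; python3 - <<'E'
from workcell import monitor,cams,order
import cv2,numpy as np
print(monitor.get_obs())
for n in ['top','scene']:
    i=cams.camera_info(n);print(n,i)
    p,d=cams.camera(n);cv2.imwrite(f'pics/{n}0.png',p);np.save(f'pics/{n}0.npy',d)
print(cams.camera_info('wrist'))
E
```

```text
pics
{'clock': 0.0, 'joint_pos': array([1.33098765e+00, 2.41434834e-01, 3.70977011e-03, 1.33517742e+00,
       2.20738677e-05, 1.57080014e+00]), 'joint_vel': array([-0.00057836, -0.00215953, -0.00179809, -0.00060121,  0.0011022 ,
        0.00161822]), 'tau': array([-2.13623171e-04, -3.72316396e+01,  2.52409154e+01,  1.69322337e-02,
        1.96017623e-05,  4.86629872e-06]), 'eef_pos': array([0.11860211, 0.48508075, 0.23039651]), 'tool_rot': array([ 1.19619070e-01,  9.92819303e-01, -1.04419803e-03, -1.36922090e-04]), 'ft_force': array([0.40284244, 0.15021695, 0.48150839]), 'ft_torque': array([-0.02761612,  0.03904029,  0.01298751]), 'grip_width': 0.0852763669068586}
top {'intrinsics': array([[479.17701757,   0.        , 319.34706738],
       [  0.        , 479.17701757, 245.10954867],
       [  0.        ,   0.        ,   1.        ]]), 'T': array([[ 0.11541865,  0.97301112, -0.19981963,  0.26518269],
       [-0.9933155 ,  0.11340152, -0.02155042, -0.17162574],
       [ 0.00169105,  0.20097126,  0.97959568,  1.13868141],
       [ 0.        ,  0.        ,  0.        ,  1.        ]])}
s
[... 246 characters left out ...]
  [ 0.67037121, -0.52948028,  0.51985871,  0.39695619],
       [-0.02052933,  0.68709124,  0.72628106,  0.85629285],
       [ 0.        ,  0.        ,  0.        ,  1.        ]])}
{'intrinsics': array([[335.61533608,   0.        , 318.49905156],
       [  0.        , 335.61533608, 240.55011486],
       [  0.        ,   0.        ,   1.        ]]), 'mount': array([[ 6.51886174e-04,  9.56898111e-01,  2.90423105e-01,
         7.23859837e-02],
       [ 9.99999774e-01, -6.70906206e-04, -3.40783692e-05,
        -2.67386522e-04],
       [ 1.62237137e-04,  2.90423062e-01, -9.56898332e-01,
        -1.41949098e-01],
       [ 0.00000000e+00,  0.00000000e+00,  0.00000000e+00,
         1.00000000e+00]])}
```

View pics/top0.png

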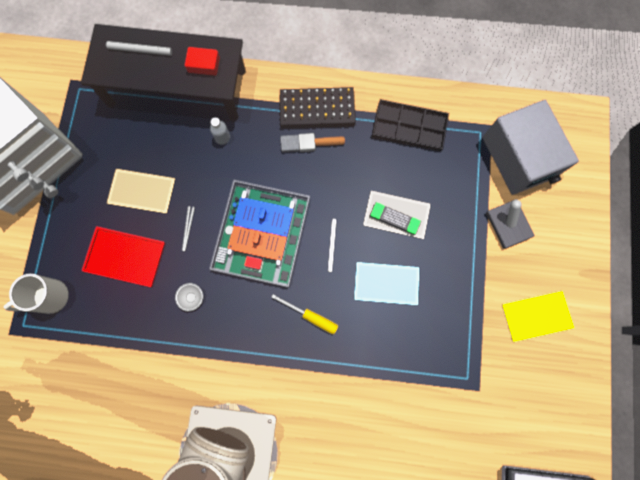

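View pics/scene0.png

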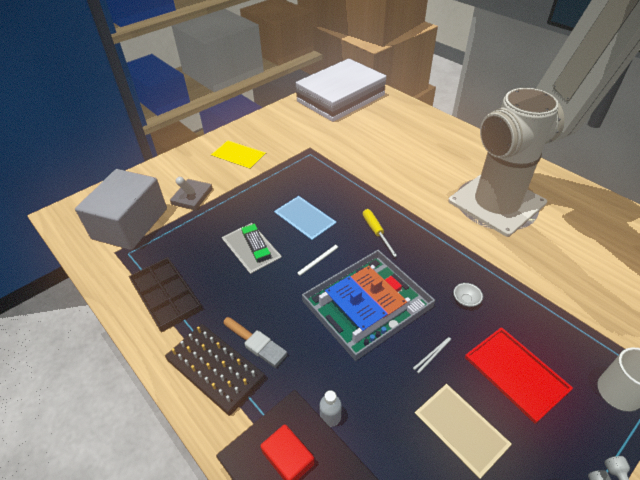

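```bash
cat > h.py <<'E'
from workcell import monitor,cams,order
import cv2,numpy as np
from scipy.spatial.transform import Rotation as R
def obs(): return monitor.get_obs()
def tool():
    o=obs();T=np.eye(4);T[:3,:3]=R.from_quat(o['tool_rot']).as_matrix();T[:3,3]=o['eef_pos'];return T
def shot(n,name):
    i=cams.camera_info(n); T=i['T'] if n!='wrist' else tool()@i['mount']
    p,d=cams.camera(n); cv2.imwrite(f'pics/{name}.png',p); np.savez(f'pics/{name}.npz',d=d,T=T,K=i['intrinsics']); return p,d
def load(name):
    z=np.load(f'pics/{name}.npz'); return cv2.imread(f'pics/{name}.png'),z['d'],z['T'],z['K']
def bp(uv,z,T,K):
    uv=np.atleast_2d(np.array(uv,float)); r=np.c_[(uv[:,0]-K[0,2])/K[0,0],-(uv[:,1]-K[1,2])/K[1,1],-np.ones(len(uv))]@T[:3,:3].T
    s=(z-T[2,3])/r[:,2]; return T[:3,3]+r*s[:,None]
def proj(P,T,K):
    P=np.atleast_2d(P); c=(P-T[:3,3])@T[:3,:3]; return np.c_[K[0,0]*c[:,0]/-c[:,2]+K[0,2],-K[1,1]*c[:,1]/-c[:,2]+K[1,2]]
def crop(name,x0,y0,w,h,s):
    p=cv2.imread(f'pics/{name}.png')[y0:y0+h,x0:x0+w]; cv2.imwrite(f'pics/{name}_c{x0}_{y0}.png',cv2.resize(p,None,fx=s,fy=s,interpolation=cv2.INTER_CUBIC))
def rect(mask,z,T,K):
    """largest blob -> world minarea rect centre,size,yaw of the long side"""
    cs,_=cv2.findContours(mask.astype(np.uint8),cv2.RETR_EXTERNAL,cv2.CHAIN_APPROX_NONE)
    c=max(cs,key=cv2.contourArea); W=bp(c[:,0,:],z,T,K)[:,:2]
    (cx,cy),(w,h),a=cv2.minAreaRect((W*1000).astype(np.float32))
    if w<h: a+=90;w,h=h,w
    return np.round([cx,cy,w,h,(a+90)%180-90],1)
def go(x,y,z,yaw=None):
    """shift in tool axes (m) & turn (rad) to TCP target; yaw = world angle of tool y (mod pi)"""
    o=obs();T=tool(); d=T[:3,:3].T@(np.array([x,y,z])-T[:3,3]); a=np.arctan2(T[1,1],T[0,1]); t=0
    if yaw is not None: t=-((np.radians(yaw)-a+np.pi/2)%np.pi-np.pi/2)
    print('tool shift',np.round(d,4),'turn(tool z)',np.round(t,4),'yaw now',np.round(np.degrees(a),2),'j6',np.round(o['joint_pos'][5],3))
E
python3 - <<'E'
import sys;sys.path.insert(0,'.')
from h import *
i=cams.camera_info('top');np.savez('pics/top0.npz',d=np.load('pics/top0.npy'),T=i['T'],K=i['intrinsics'])
i=cams.camera_info('scene');np.savez('pics/scene0.npz',d=np.load('pics/scene0.npy'),T=i['T'],K=i['intrinsics'])
p,d,T,K=load('top0'); hsv=cv2.cvtColor(p,cv2.COLOR_BGR2HSV)
def box(x0,y0,x1,y1):
    m=np.zeros(p.shape[:2],bool);m[y0:y1,x0:x1]=1;return m
H,S,V=[hsv[...,k].astype(int) for k in range(3)]
print('tan',rect(box(95,160,185,220)&(V>140),.003,T,K))
print('tray',rect(box(70,220,175,295)&(V>120)&(S>150),.012,T,K))
print('sky',rect(box(345,255,430,315)&(V>140),.003,T,K))
print('blue',rect(box(225,185,310,245)&(H>100)&(H<125)&(S>150)&(V>120),.039,T,K))
print('copper',rect(box(220,215,300,270)&(H>3)&(H<20)&(S>120)&(V>120),.034,T,K))
m=box(360,185,435,240)&(H>50)&(H<75)&(S>150)
cs=m.nonzero(); print('green',rect(cv2.morphologyEx(m.astype(np.uint8),cv2.MORPH_CLOSE,np.ones((45,45))),.019,T,K))
print('npad',rect(box(355,185,440,245)&(V>120)&~m,.003,T,K))
crop('top0',200,170,120,120,6)
E
```

```text
tan [583.1 308.8 153.5  93.   87.1]
tray [414.4 316.3 175.5 114.3  83.6]
sky [ 424.3 -316.5  154.2   96.2  -88.1]
blue [5.455e+02 5.000e-01 1.432e+02 6.990e+01 8.430e+01]
copper [4.782e+02 1.000e-01 1.294e+02 5.830e+01 8.390e+01]
green [ 566.3 -364.2   35.    26.5    4.5]
npad [ 588.5 -317.   184.9  139.9  -84.2]
```

View pics/top0_c200_170.png

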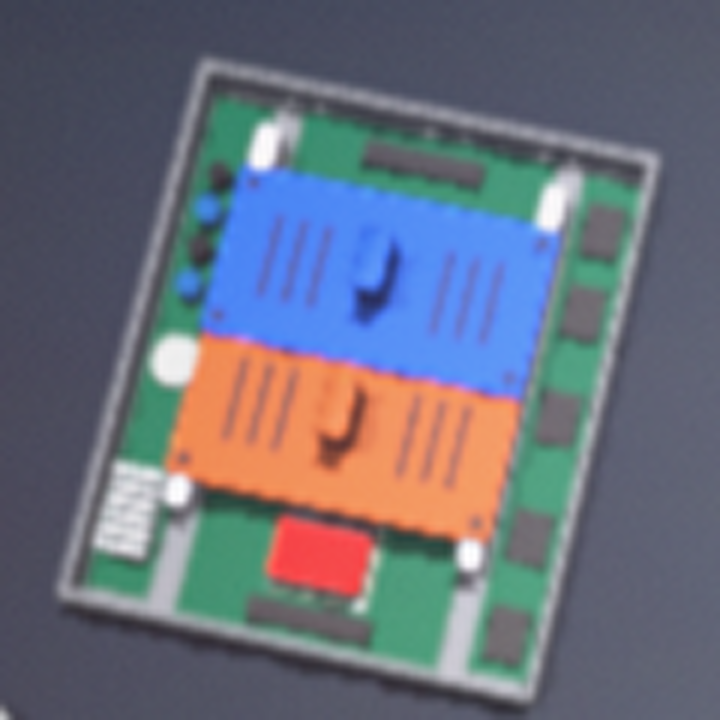

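```bash
python3 - <<'E'
from h import *
go(.545,0,.20,84)
# after-turn shift
a=np.radians(84); Rm=np.array([[-np.sin(a),np.cos(a),0],[np.cos(a),np.sin(a),0],[0,0,-1]]); print(Rm)
E
```

```text
tool shift [-0.5294 -0.3699  0.0312] turn(tool z) -0.1351 yaw now 76.26 j6 1.571
[[-0.9945219   0.10452846  0.        ]
 [ 0.10452846  0.9945219   0.        ]
 [ 0.          0.         -1.        ]]
```

Request:
send_rows:
  moves:
    - [0,0,0,-0.7]
    - [0,0,0,-0.65]
    - [-0.034,-0.0313,0,0]
    - [-0.034,-0.0313,0,0]
    - [-0.034,-0.0313,0,0]
    - [-0.034,-0.0313,0,0]
    - [-0.034,-0.0313,0,0]
    - [-0.034,-0.0313,0,0]
    - [-0.034,-0.0313,0,0]
    - [-0.034,-0.0313,0,0]
    - [-0.034,-0.0313,0,0]
    - [-0.034,-0.0313,0,0]
    - [-0.034,-0.0313,0,0]
    - [-0.034,-0.0313,0,0]
    - [-0.034,-0.0313,0.015,0]
    - [-0.034,-0.0313,0.015,0]
    - [0,0,0,0]
    - [0,0,0,0]

```text
clock: 1.9
eef_pos: [0.5457, -0.0007, 0.1997]
tool_rot: [0.053, 0.999, 0.0, -0.002]
ft_force: [-0.3, -0.1, -0.0]
grip_width: 0.0854
```

```bash
cat >> h.py <<'E'
def go2(x,y,z,yaw=None):
    """turn first, then shift in the turned tool frame"""
    o=obs();T=tool(); a=np.arctan2(T[1,1],T[0,1]); t=0
    if yaw is not None: t=-((np.radians(yaw)-a+np.pi/2)%np.pi-np.pi/2)
    b=a-t; Rm=np.array([[-np.sin(b),np.cos(b),0],[np.cos(b),np.sin(b),0],[0,0,-1]])
    if T[0,0]*Rm[0,0]+T[1,0]*Rm[0,1]<0 and abs(t)<.5: print('WARN frame')
    print('turn',np.round(t,4),'then shift',np.round(Rm@(np.array([x,y,z])-T[:3,3]),4),'| yaw now',np.round(np.degrees(a),2),'pos',np.round(T[:3,3],4),'j',np.round(o['joint_pos'],2),'t',o['clock'])
E
python3 - <<'E'
from h import *
shot('wrist','w1'); go2(.545,0,.2,84)
print(tool())
E
```

```text
turn -0.0006 then shift [ 0.0006 -0.0002  0.0006] | yaw now 83.96 pos [5.456e-01 2.000e-04 2.006e-01] j [0.   0.35 0.07 1.3  0.   0.11] t 1.95
[[-9.94453209e-01  1.05156984e-01 -2.19612601e-03  5.45572531e-01]
 [ 1.05156317e-01  9.94455617e-01  4.17380768e-04  1.51259805e-04]
 [ 2.22784035e-03  1.84129122e-04 -9.99997501e-01  2.00633899e-01]
 [ 0.00000000e+00  0.00000000e+00  0.00000000e+00  1.00000000e+00]]
```

View pics/w1.png

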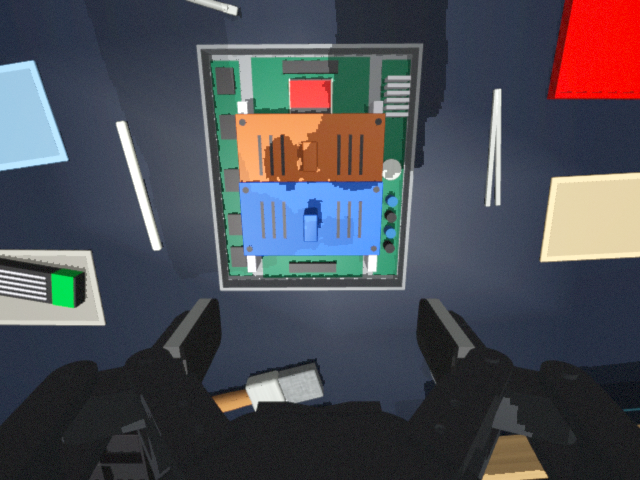

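```bash
python3 - <<'E'
from h import *
crop('w1',190,35,240,130,3)
crop('w1',190,165,240,135,3)
E
```

```text
(no output)
```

View pics/w1_c190_35.png

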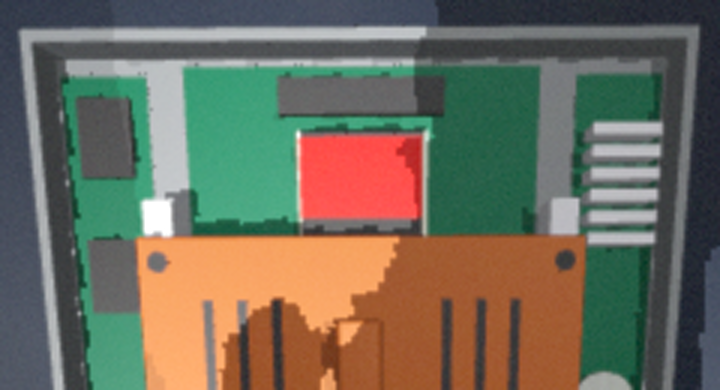

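View pics/w1_c190_165.png

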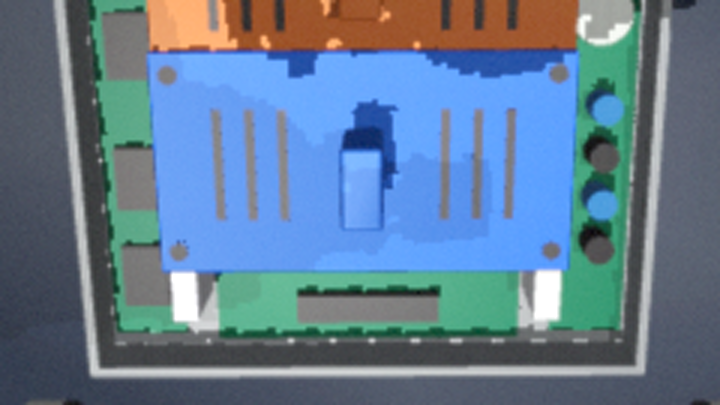

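```bash
python3 - <<'E'
from h import *
p,d,T,K=load('w1')
c1=lambda a:np.array(a)/3+[190,35]
c2=lambda a:np.array(a)/3+[190,165]
def rep(n,uv,z):
    W=bp(uv,z,T,K)[:,:2]*1000; m=W.mean(0); 
    print(n,np.round(W,1).tolist(),'mean',np.round(m,1),'yaw',[round(float(np.degrees(np.arctan2(*(W[i]-W[j])[::-1]))),1) for i,j in ([(1,0),(2,3)] if len(W)>3 else [(1,0)])])
rep('blue',c2([(147,54),(577,52),(569,271),(162,271)]),.039)
rep('bblk',c2([(341,150),(382,150),(382,229),(342,229)]),.067)
rep('cop',c1([(138,237),(586,236)]),.034)
rep('case',np.r_[c1([(22,30),(698,27)]),c2([(645,373),(92,376)])],.026)
rep('mod',c1([(298,133),(425,131)]),.020)
rep('cblk',c1([(338,320),(382,320)]),.062)
E
```

```text
blue [[503.2, -68.4], [516.3, 59.4], [585.2, 53.3], [571.4, -75.5]] mean [544.   -7.8] yaw [84.2, 83.9]
bblk [[532.5, -12.3], [533.7, -0.9], [556.6, -3.4], [555.4, -14.7]] mean [544.5  -7.8] yaw [83.9, 83.9]
cop [[445.2, -61.9], [458.6, 65.9]] mean [451.9   2. ] yaw [84.0]
case [[387.6, -86.3], [406.9, 101.2], [629.6, 79.2], [610.7, -109.4]] mean [508.7  -3.8] yaw [84.1, 84.2]
mod [[420.8, -13.6], [424.2, 23.3]] mean [422.5   4.9] yaw [84.7]
cblk [[474.0, -6.3], [475.3, 5.4]] mean [474.6  -0.5] yaw [83.9]
```

```bash
python3 - <<'E'
from h import *
go2(.5442,-.0078,.043,84.0)
E
```

```text
turn -0.0006 then shift [ 0.0005 -0.0081  0.1576] | yaw now 83.96 pos [5.456e-01 2.000e-04 2.006e-01] j [0.   0.35 0.07 1.3  0.   0.11] t 1.95
```

Request:
send_rows:
  moves:
    - [0,-0.0081,0.02,0]
    - [0,0,0.025,0]
    - [0,0,0.025,0]
    - [0,0,0,0]
    - [0,0,0,0]
  claw: 0

```text
clock: 2.45
eef_pos: [0.545, -0.0068, 0.1323]
tool_rot: [0.051, 0.999, 0.0, 0.0]
ft_force: [0.5, -1.1, -0.1]
grip_width: 0.0427
```

```bash
python3 - <<'E'
from h import *
shot('wrist','w2'); go2(.5442,-.0078,.043,84.0)
E
```

```text
turn 0.0015 then shift [ 0.0017 -0.001   0.0901] | yaw now 84.09 pos [ 0.546  -0.007   0.1331] j [-0.01  0.39 -0.05  1.13  0.    0.09] t 2.5
```

View pics/w2.png

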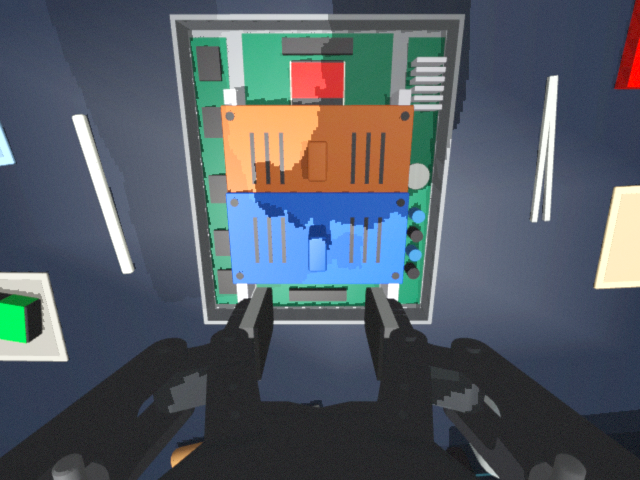

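Request:
send_rows:
  moves:
    - [0.001,-0.0007,0.025,0]
    - [0,0,0.025,0]
    - [0,0,0.02,0]
    - [0,0,0.01,0]
    - [0,0,0.009,0]
    - [0,0,0,0]
    - [0,0,0,0]

```text
clock: 3.2
eef_pos: [0.5452, -0.0085, 0.0433]
tool_rot: [0.052, 0.999, 0.0, 0.001]
ft_force: [0.4, -0.8, 0.1]
grip_width: 0.0422
```

Request:
send_rows:
  moves:
    - [0,0,0,0]
    - [0,0,0,0]
    - [0,0,0,0]
    - [0,0,0,0]
    - [0,0,0,0]
    - [0,0,0,0]
  claw: -1

```text
clock: 3.8
eef_pos: [0.5452, -0.0086, 0.0433]
tool_rot: [0.052, 0.999, 0.0, 0.001]
ft_force: [-0.0, -1.0, 6.3]
grip_width: 0.0111
```

```bash
python3 - <<'E'
from h import *
shot('wrist','w3'); go2(.5442,-.0078,.043,84.0); o=obs(); print(o['ft_force'],o['grip_width'])
E
```

```text
turn -0.0001 then shift [0.0011 0.0007 0.0003] | yaw now 84.0 pos [ 0.5452 -0.0086  0.0433] j [-0.02  0.48 -0.17  0.92 -0.    0.09] t 3.85
[-0.64378042 -0.13574418  5.57780855] 0.010971214458682205
```

View pics/w3.png

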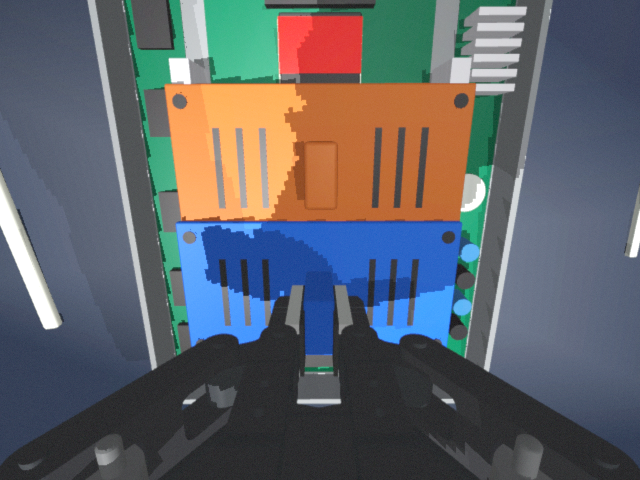

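Request:
send_rows:
  moves:
    - [0,0,-0.005,0]
    - [0,0,-0.015,0]
    - [0,0,-0.03,0]
    - [0,0,-0.03,0]
    - [0,0,-0.03,0]
    - [0,0,0,0]

```text
clock: 4.45
eef_pos: [0.5471, -0.0086, 0.1567]
tool_rot: [0.052, 0.999, 0.0, 0.004]
ft_force: [1.5, 0.5, -1.4]
grip_width: 0.0109
```

```bash
python3 - <<'E'
from h import *
shot('wrist','w4'); go2(.4263,-.3175,.14,91.9); o=obs(); print(o['ft_force'],o['grip_width'])
E
```

```text
turn -0.138 then shift [ 0.1297 -0.3048  0.0144] | yaw now 83.99 pos [ 0.5458 -0.0086  0.1544] j [-0.02  0.37 -0.02  1.18 -0.    0.09] t 4.5
[-0.24615526 -0.38722552 -0.86471556] 0.01065391821520059
```

View pics/w4.png

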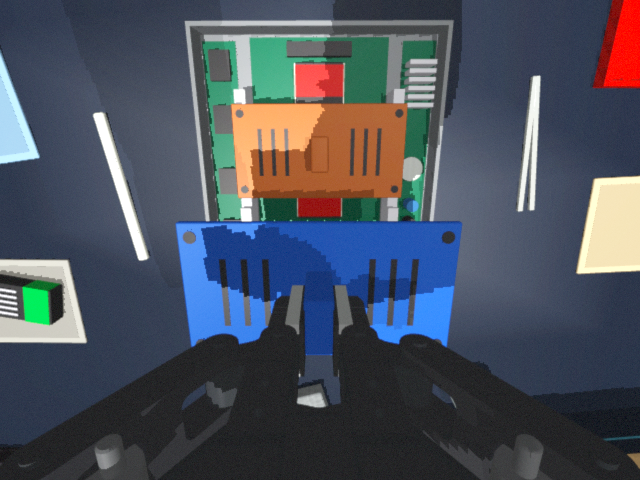

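Request:
send_rows:
  moves:
    - [0,0,0,-0.7]
    - [0,0,0,-0.68]
    - [0.016,-0.038,0,0]
    - [0.016,-0.038,0,0]
    - [0.016,-0.038,0,0]
    - [0.016,-0.038,0,0]
    - [0.016,-0.02,0,0]
    - [0,0,0,0]
    - [0,0,0,0]

```text
clock: 5.4
eef_pos: [0.469, -0.1831, 0.1509]
tool_rot: [-0.016, 1.0, 0.001, -0.001]
ft_force: [0.0, -0.1, -1.2]
grip_width: 0.011
```

```bash
python3 - <<'E'
from h import *
shot('wrist','w5'); go2(.4263,-.3175,.14,91.9)
E
```

```text
turn -0.0002 then shift [ 0.0477 -0.1334  0.0112] | yaw now 91.89 pos [ 0.4696 -0.1826  0.1512] j [-0.37  0.3  -0.13  1.14  0.   -0.4 ] t 5.45
```

View pics/w5.png

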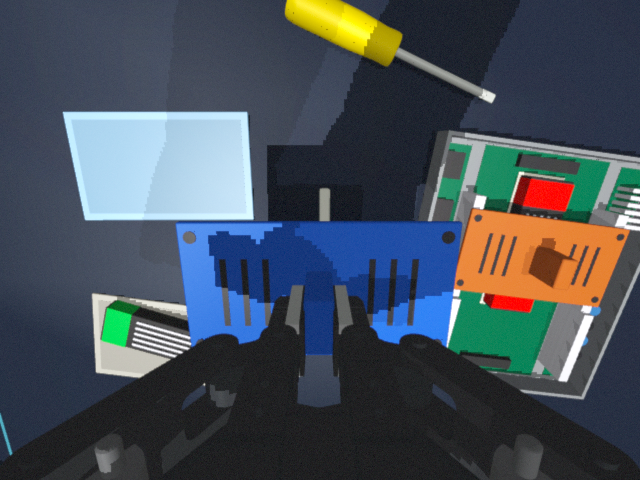

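```bash
cat >> h.py <<'E'
def rep(n,uv,z,name):
    p,d,T,K=load(name); W=bp(uv,z,T,K)[:,:2]*1000; m=W.mean(0)
    print(n,np.round(W,1).tolist(),'mean',np.round(m,1),'yaw',[round(float(np.degrees(np.arctan2(*(W[i]-W[j])[::-1]))),1) for i,j in ([(1,0),(2,3)] if len(W)>3 else [(1,0)])])
E
python3 - <<'E'
from h import *
rep('sky',[(64,112),(248,112),(254,219),(85,220)],.003,'w5')
E
```

```text
sky [[382.1, -392.2], [377.3, -243.6], [465.9, -240.7], [471.6, -390.3]] mean [ 424.3 -316.7] yaw [91.9, 92.2]
```

Request:
send_rows:
  moves:
    - [0.0124,-0.0332,0,0]
    - [0.0124,-0.0332,0,0]
    - [0.0124,-0.0332,0,0]
    - [0.0124,-0.0332,0,0]
    - [0,0,0.03,0]
    - [0,0,0.04,0]
    - [0,0,0.035,0]
    - [0,0,0.02,0]
    - [0,0,0.008,0]
    - [0,0,0.004,0]
    - [0,0,0,0]
    - [0,0,0,0]
    - [0,0,0,0]

```text
clock: 6.75
eef_pos: [0.426, -0.3181, 0.0166]
tool_rot: [-0.017, 1.0, -0.001, 0.001]
ft_force: [-0.3, -0.5, -0.8]
grip_width: 0.0112
```

```bash
python3 - <<'E'
from h import *
shot('wrist','w6'); go2(.4245,-.3168,.0113,92)
E
```

```text
turn -0.0017 then shift [0.0013 0.0013 0.0052] | yaw now 91.91 pos [ 0.4258 -0.318   0.0165] j [-0.64  0.49 -0.24  0.84  0.   -0.67] t 6.8
```

View pics/w6.png

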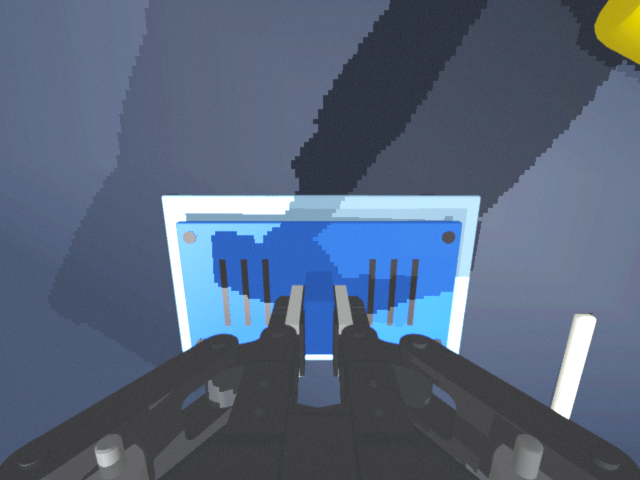

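Centred in view. Finish the descent.

Request:
send_rows:
  moves:
    - [0.001,0.001,0.003,0]
    - [0,0,0.0015,0]
    - [0,0,0.001,0]
    - [0,0,0,0]

```text
clock: 7.2
eef_pos: [0.4239, -0.3165, 0.0113]
tool_rot: [-0.016, 1.0, -0.0, 0.0]
ft_force: [-3.1, 2.8, 9.1]
grip_width: 0.0107
```

Request:
send_rows:
  moves:
    - [0,0,0,0]
    - [0,0,0,0]
    - [0,0,0,0]
    - [0,0,-0.005,0]
    - [0,0,-0.02,0]
    - [0,0,-0.04,0]
    - [0,0,-0.04,0]
    - [0,0,-0.045,0]
    - [0,0,0,0]
  claw: 0

```text
clock: 8.1
eef_pos: [0.4276, -0.3192, 0.167]
tool_rot: [-0.017, 1.0, -0.004, 0.005]
ft_force: [1.1, -0.3, -0.4]
grip_width: 0.0428
```

```bash
python3 - <<'E'
from h import *
shot('wrist','w7'); 
c=np.radians(-6);o=np.array([481.5,-1.2])/1000
g=o+.005*np.array([np.cos(c),np.sin(c)]);print(g)
go2(g[0]+.0,g[1],.14,84)
E
```

```text
[ 0.48647261 -0.00172264]
turn 0.1379 then shift [-0.0269  0.321   0.0238] | yaw now 91.9 pos [ 0.4262 -0.3182  0.1638] j [-0.64  0.33 -0.05  1.18 -0.   -0.67] t 8.15
```

View pics/w7.png

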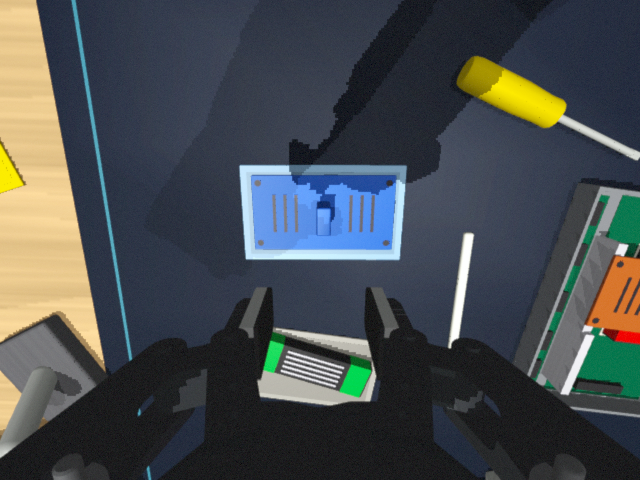

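Request:
send_rows:
  moves:
    - [0,0,0,0.7]
    - [0,0,0,0.68]
    - [-0.0034,0.04,0,0]
    - [-0.0034,0.04,0,0]
    - [-0.0034,0.04,0,0]
    - [-0.0034,0.04,0,0]
    - [-0.0034,0.04,0,0]
    - [-0.0034,0.04,0,0]
    - [-0.0034,0.04,0,0]
    - [-0.0034,0.04,0,0]
    - [0,0,0.02,0]
    - [0,0,0.02,0]
    - [0,0,0,0]
    - [0,0,0,0]
    - [0,0,0,0]

```text
clock: 9.65
eef_pos: [0.4848, -0.0014, 0.1203]
tool_rot: [0.053, 0.999, 0.0, 0.0]
ft_force: [-0.3, 0.4, 0.6]
grip_width: 0.0426
```

```bash
python3 - <<'E'
from h import *
shot('wrist','w8'); 
go2(.4872,-.0024,.0385,84)
E
```

```text
turn -0.0008 then shift [-0.0022 -0.0007  0.0821] | yaw now 83.95 pos [ 0.4851 -0.0015  0.1206] j [-0.    0.29 -0.23  1.05  0.    0.1 ] t 9.7
```

View pics/w8.png

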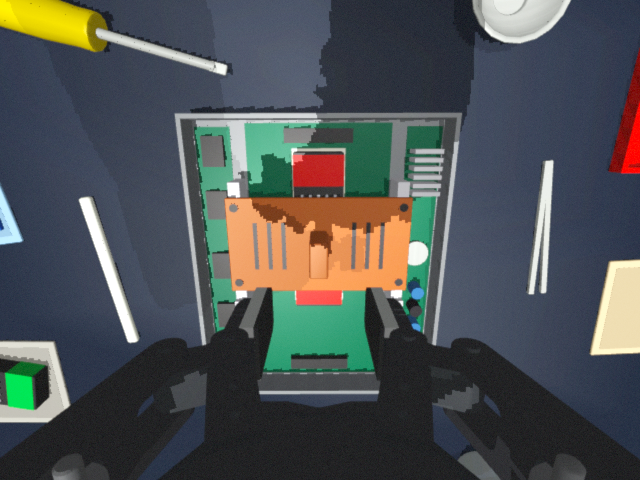

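Request:
send_rows:
  moves:
    - [-0.002,-0.0003,0.025,0]
    - [0,0,0.025,0]
    - [0,0,0.018,0]
    - [0,0,0.008,0]
    - [0,0,0.006,0]
    - [0,0,0,0]
    - [0,0,0,0]

```text
clock: 10.4
eef_pos: [0.4873, -0.0017, 0.0387]
tool_rot: [0.052, 0.999, 0.0, 0.001]
ft_force: [0.2, -0.2, -0.6]
grip_width: 0.0425
```

Request:
send_rows:
  moves:
    - [0,0,0,0]
    - [0,0,0,0]
    - [0,0,0,0]
    - [0,0,0,0]
    - [0,0,0,0]
    - [0,0,0,0]
  claw: -1

```text
clock: 11.0
eef_pos: [0.4872, -0.0016, 0.0386]
tool_rot: [0.052, 0.999, 0.0, 0.001]
ft_force: [-0.8, -0.2, 6.0]
grip_width: 0.0109
```

```bash
python3 - <<'E'
from h import *
shot('wrist','w9'); go2(.4872,-.0024,.0383,84.0); o=obs(); print(o['ft_force'],o['grip_width'])
E
```

```text
turn -0.0001 then shift [-0.0001 -0.0008  0.0003] | yaw now 84.0 pos [ 0.4872 -0.0016  0.0386] j [-0.    0.39 -0.33  0.85 -0.    0.1 ] t 11.05
[-1.01678738  0.1458745   6.17960866] 0.010948665447128242
```

Request:
send_rows:
  moves:
    - [0,0,-0.005,0]
    - [0,0,-0.015,0]
    - [0,0,-0.03,0]
    - [0,0,-0.03,0]
    - [0,0,-0.03,0]
    - [0,0,0,0]
    - [0,0,0,0]

```text
clock: 11.75
eef_pos: [0.4865, -0.0016, 0.148]
tool_rot: [0.052, 0.999, 0.0, 0.0]
ft_force: [-0.3, 0.1, -1.4]
grip_width: 0.0109
```

```bash
python3 - <<'E'
from h import *
shot('wrist','w10'); go2(.585,.307,.15,87); o=obs(); print(o['ft_force'],o['grip_width'])
E
```

```text
turn -0.0524 then shift [-0.0831  0.3134 -0.003 ] | yaw now 84.0 pos [ 0.4856 -0.0016  0.147 ] j [-0.    0.27 -0.19  1.12  0.    0.1 ] t 11.8
[-1.23118217  0.24876591 -1.51226429] 0.010932936646288074
```

View pics/w9.png

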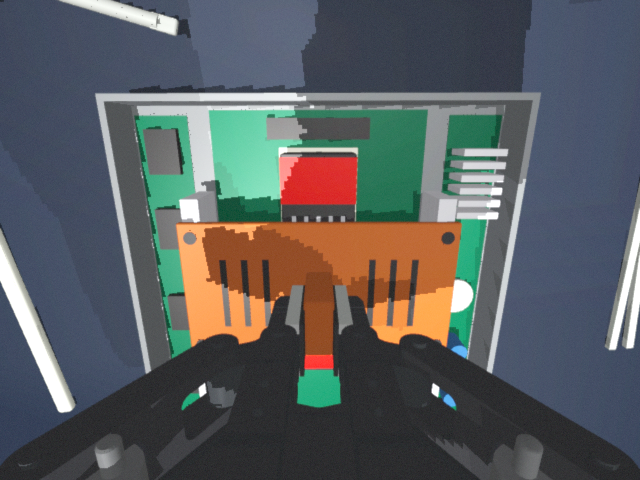

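View pics/w10.png

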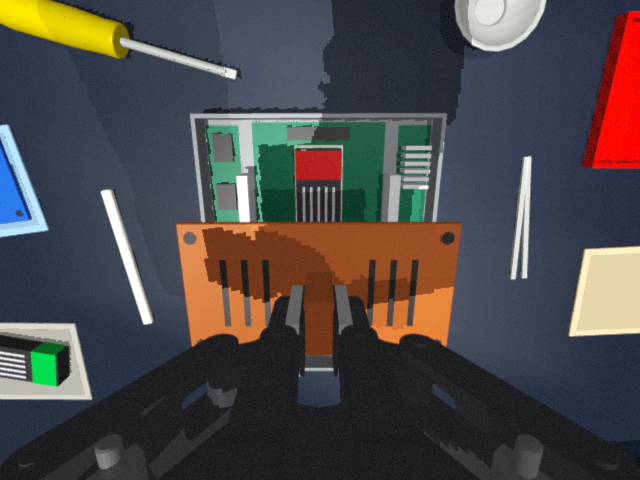

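Request:
send_rows:
  moves:
    - [0,0,0,-0.52]
    - [-0.012,0.04,0,0]
    - [-0.012,0.04,0,0]
    - [-0.012,0.04,0,0]
    - [-0.012,0.04,0,0]
    - [-0.012,0.02,0,0]
    - [0,0,0,0]
    - [0,0,0,0]

```text
clock: 12.6
eef_pos: [0.5544, 0.1748, 0.1454]
tool_rot: [0.026, 1.0, -0.001, -0.002]
ft_force: [-0.8, -0.9, -1.4]
grip_width: 0.0112
```

```bash
python3 - <<'E'
from h import *
shot('wrist','w11'); go2(.585,.307,.15,87); o=obs(); print(o['ft_force'],o['grip_width'])
E
```

```text
turn -0.0005 then shift [-0.0236  0.1342 -0.0041] | yaw now 86.97 pos [0.5544 0.1742 0.1459] j [ 0.3   0.45  0.08  1.21 -0.    0.36] t 12.65
[ 0.00271831 -0.4409362  -0.78144785] 0.011257345966016678
```

View pics/w11.png

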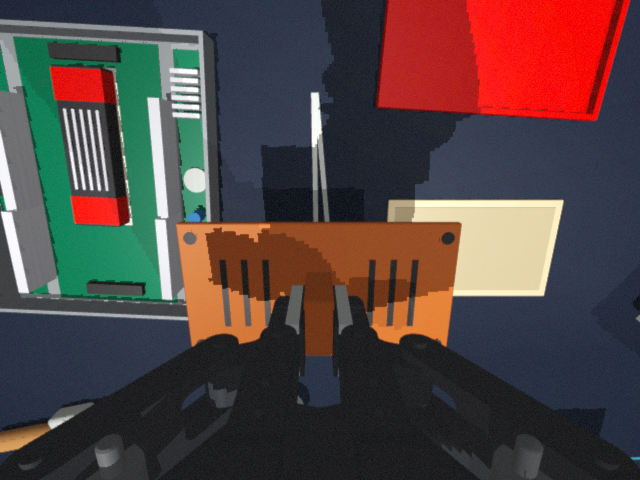

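```bash
python3 - <<'E'
from h import *
rep('tan near',[(388.5,200),(563,201)],.003,'w11')
rep('tan far-left diag',[(388.5,200),(544,296)],.003,'w11')
rep('tray top near-case corners',[(377,107),(597,120)],.012,'w11')
E
```

```text
tan near [[534.4, 234.9], [542.8, 383.6]] mean [538.6 309.2] yaw [86.8]
tan far-left diag [[534.4, 234.9], [631.8, 379.9]] mean [583.1 307.4] yaw [56.1]
tray top near-case corners [[460.5, 223.7], [478.6, 393.4]] mean [469.5 308.5] yaw [83.9]
```

Request:
send_rows:
  moves:
    - [-0.0057,0.0335,0,0]
    - [-0.0057,0.0335,0,0]
    - [-0.0057,0.0335,0,0]
    - [-0.0057,0.0335,0,0]
    - [0,0,0.03,0]
    - [0,0,0.04,0]
    - [0,0,0.03,0]
    - [0,0,0.02,0]
    - [0,0,0.008,0]
    - [0,0,0,0]
    - [0,0,0,0]
    - [0,0,0,0]

```text
clock: 13.85
eef_pos: [0.587, 0.3079, 0.0218]
tool_rot: [0.027, 1.0, 0.001, 0.001]
ft_force: [0.1, 0.2, -0.3]
grip_width: 0.011
```

```bash
python3 - <<'E'
from h import *
shot('wrist','w12'); go2(.584,.3067,.0116,86.9); o=obs(); print(o['ft_force'],o['grip_width'])
E
```

```text
turn 0.0011 then shift [ 0.0029 -0.0015  0.0102] | yaw now 86.96 pos [0.5869 0.308  0.0218] j [ 0.48  0.7   0.18  1.04 -0.    0.54] t 13.9
[-0.17688098 -0.22314567 -1.25938773] 0.010856016951432249
```

View pics/w12.png

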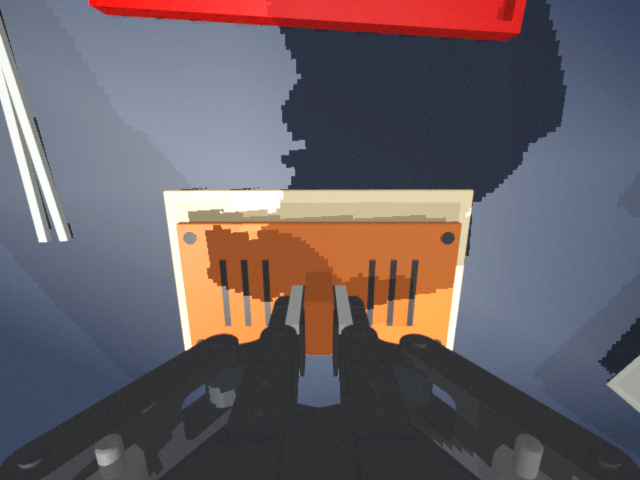

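Request:
send_rows:
  moves:
    - [0.0028,-0.0012,0.005,0]
    - [0,0,0.003,0]
    - [0,0,0.0015,0]
    - [0,0,0.001,0]
    - [0,0,0,0]

```text
clock: 14.4
eef_pos: [0.5827, 0.3066, 0.0117]
tool_rot: [0.026, 1.0, 0.0, 0.0]
ft_force: [-4.6, -2.8, 11.6]
grip_width: 0.011
```

Request:
send_rows:
  moves:
    - [0,0,0,0]
    - [0,0,0,0]
    - [0,0,0,0]
    - [0,0,-0.005,0]
    - [0,0,-0.02,0]
    - [0,0,-0.04,0]
    - [0,0,-0.04,0]
    - [0,0,-0.04,0]
    - [0,0,0,0]
    - [0,0,0,0]
  claw: 0

```text
clock: 15.4
eef_pos: [0.5837, 0.307, 0.1561]
tool_rot: [0.026, 1.0, 0.001, 0.002]
ft_force: [-0.4, 0.9, -0.1]
grip_width: 0.0427
```

```bash
python3 - <<'E'
from h import *
shot('wrist','w13'); go2(.4815,-.0012,.15,84)
E
```

```text
turn 0.0519 then shift [ 0.0684 -0.3165  0.0041] | yaw now 86.97 pos [0.5826 0.3064 0.1541] j [ 0.48  0.6   0.35  1.32 -0.    0.54] t 15.45
```

View pics/w13.png

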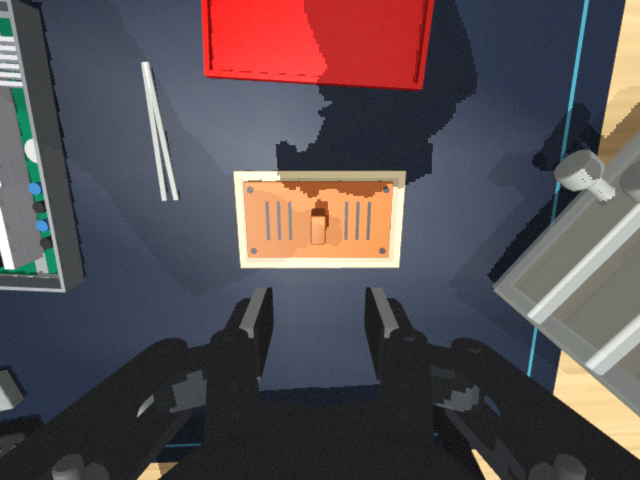

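Request:
send_rows:
  moves:
    - [0,0,0,0.52]
    - [0.0085,-0.0396,0,0]
    - [0.0085,-0.0396,0,0]
    - [0.0085,-0.0396,0,0]
    - [0.0085,-0.0396,0,0]
    - [0.0085,-0.0396,0,0]
    - [0.0085,-0.0396,0,0]
    - [0.0085,-0.0396,0,0]
    - [0.0085,-0.0396,0,0]
    - [0,0,0,0]
    - [0,0,0,0]
    - [0,0,0,0]
  claw: 0.5

```text
clock: 16.65
eef_pos: [0.4818, -0.0008, 0.1534]
tool_rot: [0.052, 0.999, 0.0, -0.001]
ft_force: [-0.0, 0.1, -0.5]
grip_width: 0.0642
```

```bash
python3 - <<'E'
from h import *
shot('wrist','w14'); go2(.4815,-.0012,.15,84); crop('w14',170,60,300,230,2.6)
E
```

```text
turn 0.0014 then shift [ 0.0005 -0.0008  0.0036] | yaw now 84.08 pos [ 0.482  -0.0005  0.1536] j [-0.    0.26 -0.18  1.13  0.    0.1 ] t 16.7
```

View pics/w14_c170_60.png

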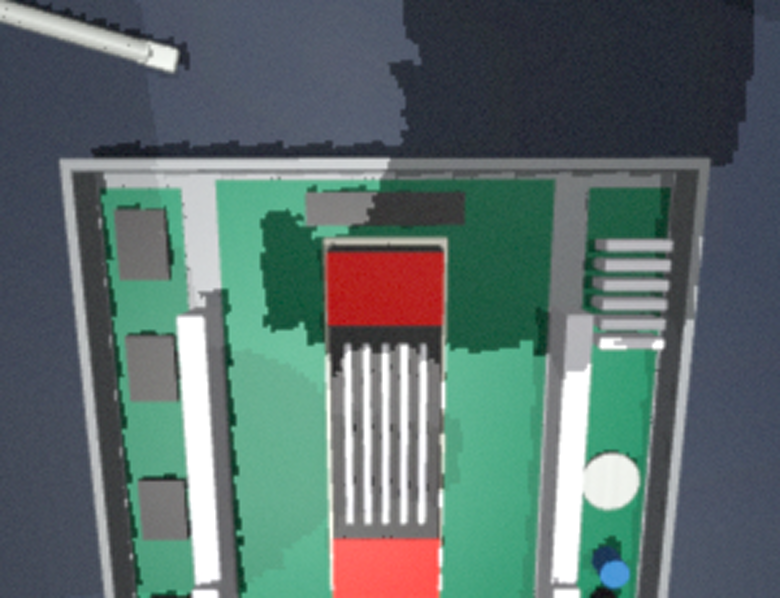

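```bash
python3 - <<'E'
from h import *
crop('w14',260,140,120,180,4)
E
```

```text
(no output)
```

View pics/w14_c260_140.png

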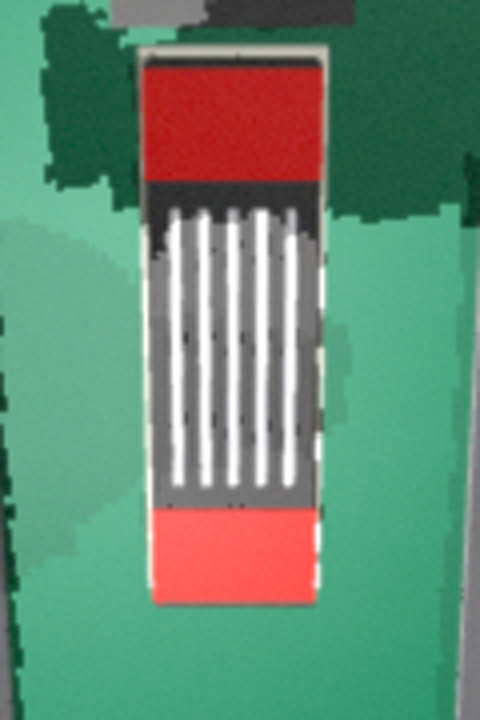

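```bash
python3 - <<'E'
from h import *
rep('old',np.array([(143,68),(323,68),(317,603),(153,603)])/4+[260,140],.020,'w14')
rep('old fins',np.array([(143,68),(323,68),(317,603),(153,603)])/4+[260,140],.018,'w14')
E
```

```text
old [[421.5, -13.2], [425.2, 22.5], [541.4, 11.3], [537.6, -25.3]] mean [481.4  -1.2] yaw [84.1, 84.1]
old fins [[421.6, -13.3], [425.3, 22.6], [542.3, 11.4], [538.5, -25.5]] mean [481.9  -1.2] yaw [84.1, 84.1]
```

Request:
send_rows:
  moves:
    - [0,-0.0006,0.03,0]
    - [0,0,0.035,0]
    - [0,0,0.035,0]
    - [0,0,0.025,0]
    - [0,0,0.012,0]
    - [0,0,0.005,0]
    - [0,0,0.002,0]
    - [0,0,0,0]
    - [0,0,0,0]
    - [0,0,0,0]

```text
clock: 17.7
eef_pos: [0.4829, -0.0021, 0.0113]
tool_rot: [0.052, 0.999, 0.0, 0.001]
ft_force: [0.9, 0.2, 0.3]
grip_width: 0.0642
```

```bash
python3 - <<'E'
from h import *
shot('wrist','w15'); go2(.4815,-.0012,.007,84); print(obs()['ft_force'])
E
```

```text
turn -0.0002 then shift [0.0013 0.0008 0.0042] | yaw now 83.99 pos [ 0.4827 -0.0021  0.0112] j [-0.    0.42 -0.37  0.77 -0.    0.1 ] t 17.75
[-0.04574494 -0.04644359 -0.25863519]
```

View pics/w15.png

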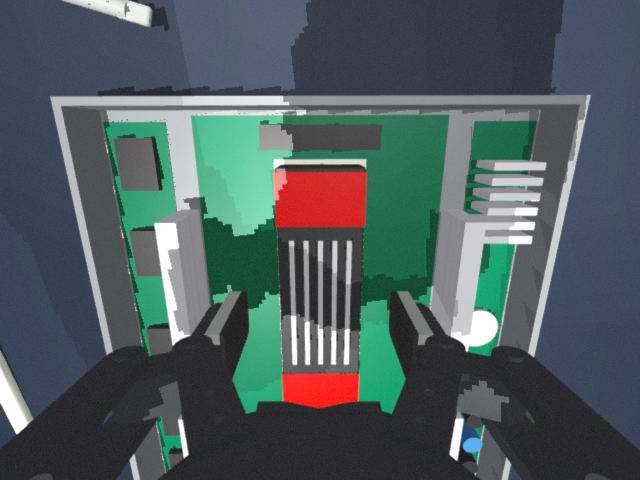

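Request:
send_rows:
  moves:
    - [0.001,0.0006,0,0]
    - [0,0,0,0]
    - [0,0,0.002,0]
    - [0,0,0.002,0]
    - [0,0,0,0]
    - [0,0,0,0]
  claw: 0.1

```text
clock: 18.35
eef_pos: [0.4809, -0.0013, 0.0061]
tool_rot: [0.052, 0.999, -0.0, -0.0]
ft_force: [0.5, 0.3, -0.1]
grip_width: 0.0472
```

Request:
send_rows:
  moves:
    - [0,0,0,0]
    - [0,0,0,0]
    - [0,0,0,0]
    - [0,0,0,0]
    - [0,0,0,0]
  claw: -1

```text
clock: 18.85
eef_pos: [0.4813, -0.0013, 0.0066]
tool_rot: [0.052, 0.999, 0.0, 0.0]
ft_force: [-0.7, 0.8, 4.9]
grip_width: 0.0345
```

```bash
python3 - <<'E'
from h import *
shot('wrist','w16'); go2(.4815,-.0012,.007,84); print(obs()['ft_force'])
E
```

```text
turn -0.0001 then shift [-0.0002  0.0001 -0.0004] | yaw now 84.0 pos [ 0.4813 -0.0013  0.0066] j [-0.    0.43 -0.38  0.76  0.    0.1 ] t 18.9
[0.07703826 0.68889744 4.27650753]
```

View pics/w16.png

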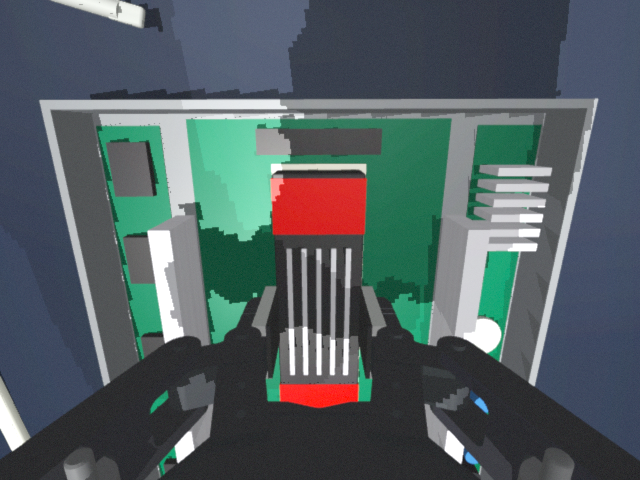

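Request:
send_rows:
  moves:
    - [0,0,-0.004,0]
    - [0,0,-0.012,0]
    - [0,0,-0.03,0]
    - [0,0,-0.035,0]
    - [0,0,-0.035,0]
    - [0,0,0,0]

```text
clock: 19.5
eef_pos: [0.4849, -0.0014, 0.1279]
tool_rot: [0.052, 0.999, 0.0, 0.005]
ft_force: [0.6, 1.1, -0.8]
grip_width: 0.0346
```

```bash
python3 - <<'E'
from h import *
shot('wrist','w17'); go2(.4155,.3145,.12,84); print(obs()['ft_force'],obs()['grip_width'])
E
```

```text
turn -0.0001 then shift [0.1004 0.307  0.0054] | yaw now 84.0 pos [ 0.4833 -0.0013  0.1254] j [-0.    0.28 -0.23  1.05 -0.    0.1 ] t 19.55
[-0.12654603  0.19613213 -1.36305872] 0.034661849186429575
```

View pics/w17.png

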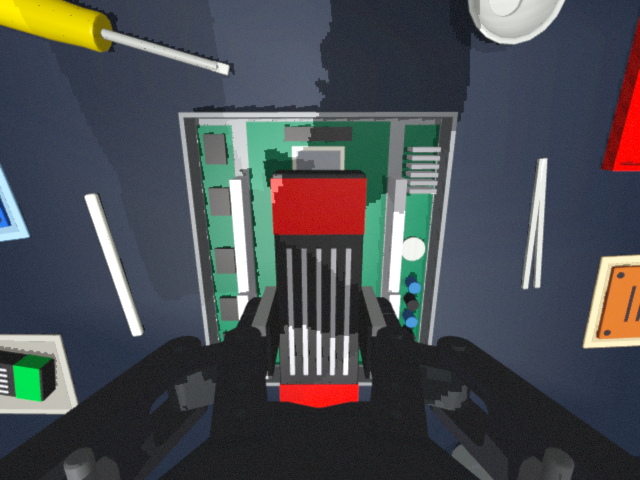

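Request:
send_rows:
  moves:
    - [0.0124,0.0384,0,0]
    - [0.0124,0.0384,0,0]
    - [0.0124,0.0384,0,0]
    - [0.0124,0.0384,0,0]
    - [0.0124,0.0384,0,0]
    - [0.0124,0.0384,0,0]
    - [0.0124,0.0384,0,0]
    - [0.0124,0.0384,0,0]
    - [0,0,0,0]

```text
clock: 20.45
eef_pos: [0.4128, 0.3185, 0.121]
tool_rot: [0.049, 0.999, 0.0, -0.001]
ft_force: [0.1, -1.2, -1.7]
grip_width: 0.0341
```

Request:
send_rows:
  moves:
    - [0,0,0,-0.98]
    - [0,0,0,-0.98]
    - [0,0,0,-0.98]
    - [0,0,0,-0.98]
    - [0,0,0,-0.98]
    - [0,0,0,-0.98]
    - [0,0,0,-0.98]
    - [0,0,0,-0.98]
    - [0,0,0,-0.98]
    - [0,0,0,-0.98]
    - [0,0,0,-0.98]
    - [0,0,0,-0.98]
    - [0,0,0,-0.98]
    - [0,0,0,-0.98]
    - [0,0,0,-0.98]
    - [0,0,0,-0.98]
    - [0,0,0,0]
    - [0,0,0,0]

```text
clock: 22.25
eef_pos: [0.4141, 0.3136, 0.1215]
tool_rot: [-0.667, 0.745, 0.0, -0.001]
ft_force: [-0.2, -0.1, -1.5]
grip_width: 0.0344
```

```bash
python3 - <<'E'
from h import *
shot('wrist','w18'); go2(.4155,.3145,.007,174); print(obs()['ft_force'],obs()['grip_width'])
E
```

```text
turn -0.005 then shift [-0.0008 -0.0012  0.1147] | yaw now 173.71 pos [0.4142 0.3139 0.1217] j [ 0.65  0.35 -0.14  1.08 -0.   -0.81] t 22.3
[-0.31170826 -0.4376589  -1.06294646] 0.03457293267512054
```

View pics/w18.png

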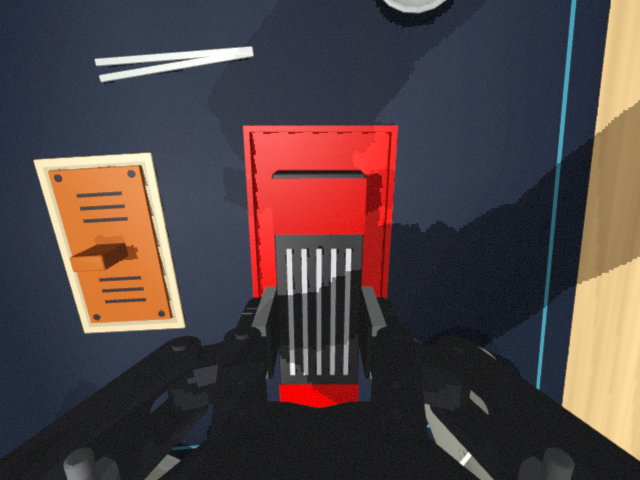

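Request:
send_rows:
  moves:
    - [-0.0008,-0.0012,0.02,0]
    - [0,0,0.03,0]
    - [0,0,0.03,0]
    - [0,0,0.018,0]
    - [0,0,0.008,0]
    - [0,0,0.004,0]
    - [0,0,0,0]
    - [0,0,0,0]

```text
clock: 23.1
eef_pos: [0.4166, 0.3158, 0.0133]
tool_rot: [-0.668, 0.744, -0.0, 0.001]
ft_force: [0.0, 0.1, -0.7]
grip_width: 0.0345
```

Request:
send_rows:
  moves:
    - [0,0,0.002,0]
    - [0,0,0.0015,0]
    - [0,0,0.0012,0]
    - [0,0,0,0]
    - [0,0,0,0]

```text
clock: 23.6
eef_pos: [0.4158, 0.3152, 0.0076]
tool_rot: [-0.668, 0.744, 0.0, -0.0]
ft_force: [0.4, 0.6, -1.0]
grip_width: 0.0342
```

Request:
send_rows:
  moves:
    - [0,0,0.001,0]
    - [0,0,0.0005,0]
    - [0,0,0,0]
    - [0,0,0,0]

```text
clock: 24.0
eef_pos: [0.416, 0.3153, 0.0066]
tool_rot: [-0.668, 0.744, -0.0, 0.0]
ft_force: [-2.1, -1.3, 4.9]
grip_width: 0.0349
```

Contact. Release and rise.

Request:
send_rows:
  moves:
    - [0,0,0,0]
    - [0,0,0,0]
    - [0,0,0,0]
    - [0,0,-0.005,0]
    - [0,0,-0.02,0]
    - [0,0,-0.035,0]
    - [0,0,-0.04,0]
    - [0,0,-0.04,0]
    - [0,0,0,0]
    - [0,0,0,0]
  claw: 0.3

```text
clock: 25.0
eef_pos: [0.4166, 0.3158, 0.1476]
tool_rot: [-0.668, 0.744, -0.0, 0.002]
ft_force: [-1.1, -1.0, -0.7]
grip_width: 0.0556
```

```bash
python3 - <<'E'
from h import *
shot('wrist','w19'); go2(.57,-.36,.15,84); print(obs()['ft_force'],obs()['grip_width'])
p,d,T,K=load('top0'); crop('top0',350,180,100,70,7)
E
```

```text
turn 1.5679 then shift [-0.2241 -0.6553 -0.0039] | yaw now 173.83 pos [0.4156 0.3151 0.1461] j [ 0.65  0.34 -0.09  1.14 -0.   -0.81] t 25.05
[-0.0253771   0.1635736   0.41016522] 0.05541852744238136
```

View pics/w19.png

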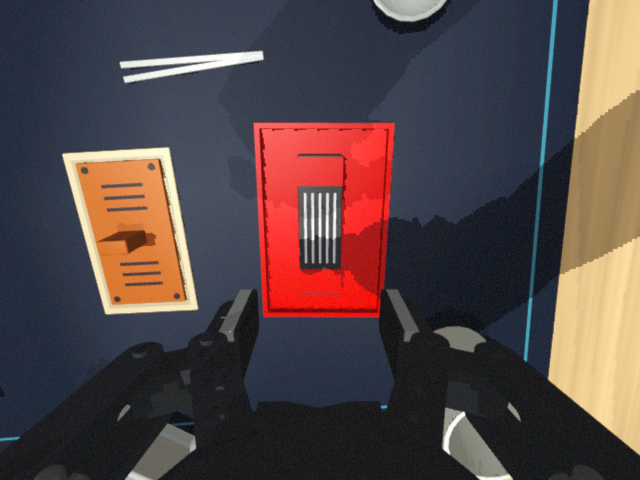

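View pics/top0_c350_180.png

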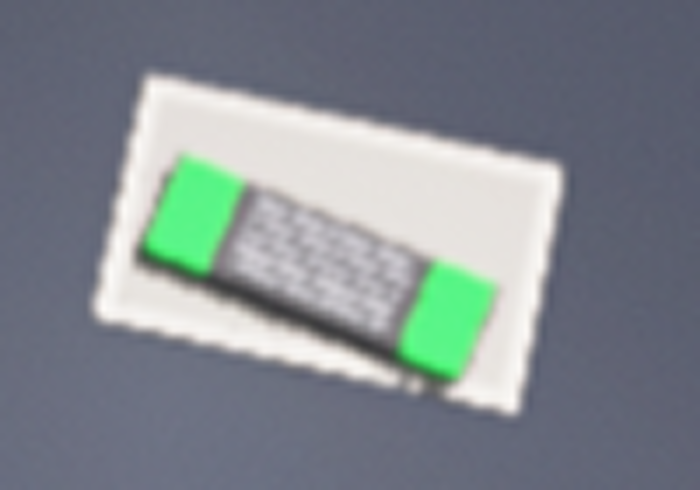

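```bash
python3 - <<'E'
from h import *
rep('green',np.array([(183,155),(497,287),(455,380),(143,247)])/7+[350,180],.019,'top0')
E
```

```text
green [[615.5, -271.8], [580.9, -383.6], [546.4, -371.7], [581.0, -261.1]] mean [ 580.9 -322.1] yaw [-107.2, -107.3]
```

Request:
send_rows:
  moves:
    - [0,0,0,0.97]
    - [0,0,0,0.96]
    - [0.04,-0.0249,0,0]
    - [0.04,-0.0249,0,0]
    - [0.04,-0.0249,0,0]
    - [0.04,-0.0249,0,0]
    - [0.04,-0.0249,0,0]
    - [0.04,-0.0249,0,0]
    - [0.04,-0.0249,0,0]
    - [0.04,-0.0249,0,0]
    - [0.04,-0.0249,0,0]
    - [0.04,-0.0249,0,0]
    - [0.04,-0.0249,0,0]
    - [0.04,-0.0249,0,0]
    - [0.04,-0.0249,0,0]
    - [0.04,-0.0249,0,0]
    - [0,0,0,0]
    - [0,0,0,0]
    - [0,0,0,0]
    - [0,0,0,0]

```text
clock: 27.05
eef_pos: [0.5827, -0.3212, 0.1458]
tool_rot: [-0.594, 0.804, 0.001, -0.0]
ft_force: [0.2, -0.3, 0.1]
grip_width: 0.0554
```

```bash
python3 - <<'E'
from h import *
shot('wrist','w20'); go2(.583,-.323,.15,162.8); print(obs()['ft_force'],obs()['grip_width'])
E
```

```text
turn 0.0015 then shift [ 0.0016 -0.0006 -0.0038] | yaw now 162.89 pos [ 0.5829 -0.3212  0.1462] j [-0.5   0.62  0.36  1.31  0.   -1.78] t 27.1
[-0.24588592  0.16866252 -0.2795527 ] 0.05548854809355191
```

View pics/w20.png

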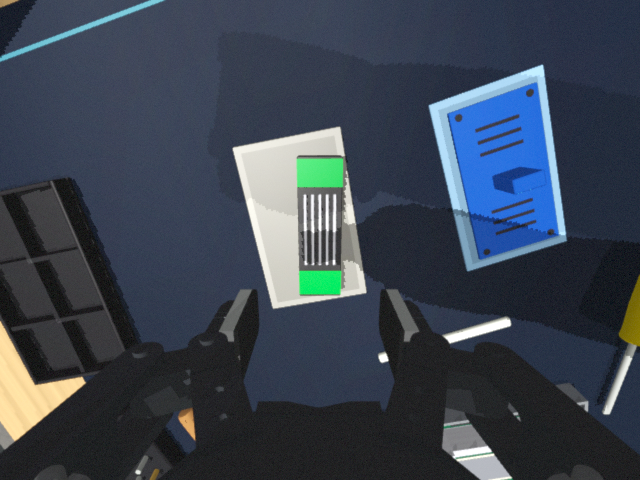

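```bash
python3 - <<'E'
from h import *
crop('w20',280,140,90,170,4)
E
```

```text
(no output)
```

View pics/w20_c280_140.png

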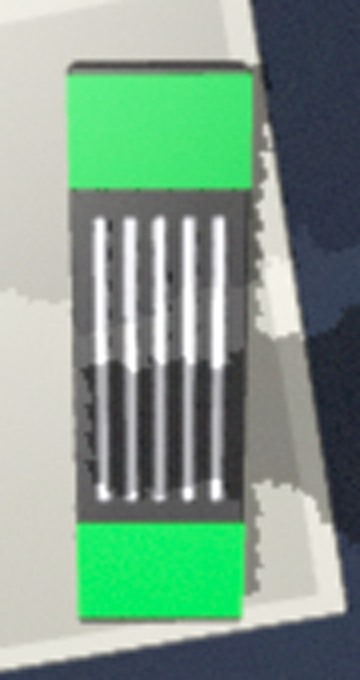

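```bash
python3 - <<'E'
from h import *
u=np.array([(68,73),(252,74),(242,620),(79,619)])/4+[280,140]
rep('green',u,.019,'w20')
p,d,T,K=load('w20');W=bp(u,.019,T,K)[:,:2];m=W.mean(0)
l=(W[0]+W[1]-W[2]-W[3]);print(np.degrees(np.arctan2(l[1],l[0])),np.linalg.norm(l)/2)
y=np.degrees(np.arctan2(l[1],l[0]))+90
go2(m[0],m[1],.0056,y)
E
```

```text
green [[582.5, -383.5], [548.3, -372.8], [582.4, -261.1], [616.6, -271.8]] mean [ 582.5 -322.3] yaw [162.6, 162.5]
-106.95733422503186 0.11681068674383172
turn -0.0027 then shift [1.100e-03 1.000e-04 1.406e-01] | yaw now 162.89 pos [ 0.5829 -0.3212  0.1462] j [-0.5   0.62  0.36  1.31  0.   -1.78] t 27.1
```

Request:
send_rows:
  moves:
    - [0.0011,0,0.03,0]
    - [0,0,0.035,0]
    - [0,0,0.03,0]
    - [0,0,0.02,0]
    - [0,0,0.012,0]
    - [0,0,0.006,0]
    - [0,0,0.003,0]
    - [0,0,0,0]
    - [0,0,0,0]
    - [0,0,0,0]

```text
clock: 28.1
eef_pos: [0.5834, -0.3244, 0.0113]
tool_rot: [-0.593, 0.805, -0.001, 0.0]
ft_force: [-0.9, 0.5, -0.1]
grip_width: 0.0553
```

```bash
python3 - <<'E'
from h import *
shot('wrist','w21'); go2(.5825,-.3223,.0056,162.9); print(obs()['ft_force'],obs()['grip_width'])
E
```

```text
turn -0.0022 then shift [-0.0017  0.0013  0.0055] | yaw now 162.77 pos [ 0.5832 -0.3243  0.0111] j [-0.51  0.72  0.18  1.03 -0.   -1.78] t 28.15
[ 0.24043928 -1.12571702  0.79770131] 0.05550057058974887
```

View pics/w21.png

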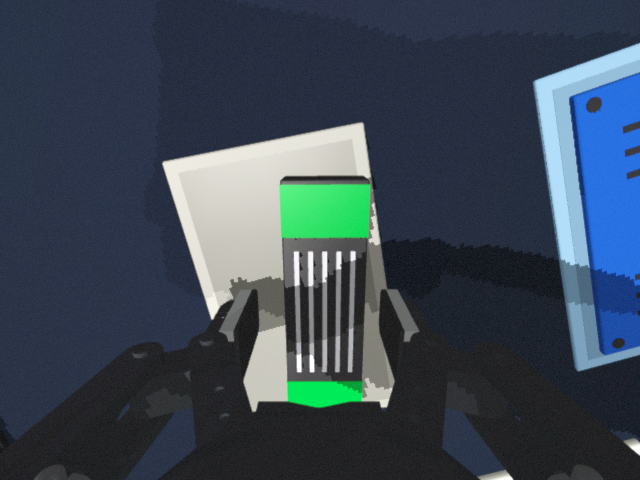

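Request:
send_rows:
  moves:
    - [-0.0017,0.0022,0,0]
    - [0,0,0.003,0]
    - [0,0,0.002,0]
    - [0,0,0,0]
    - [0,0,0,0]
    - [0,0,0,0]
  claw: 0.1

```text
clock: 28.75
eef_pos: [0.5811, -0.3217, 0.0051]
tool_rot: [-0.593, 0.805, -0.0, 0.0]
ft_force: [0.4, -0.1, -0.3]
grip_width: 0.0471
```

```bash
python3 - <<'E'
from h import *
shot('wrist','w22'); go2(.5825,-.3223,.0056,162.9); print(obs()['ft_force'],obs()['grip_width'])
a=cv2.imread('pics/w16.png')[120:420,170:470];b=cv2.imread('pics/w22.png')[120:420,170:470]
cv2.imwrite('pics/cmp1.png',cv2.resize(np.hstack([a,b]),None,fx=1.33,fy=1.33))
E
```

```text
turn -0.0022 then shift [ 0.0002 -0.0015 -0.0005] | yaw now 162.78 pos [ 0.5811 -0.3217  0.0051] j [-0.51  0.73  0.17  1.02 -0.   -1.78] t 28.8
[0.44412596 0.41059826 0.43254111] 0.04700598182319176
```

View pics/cmp1.png

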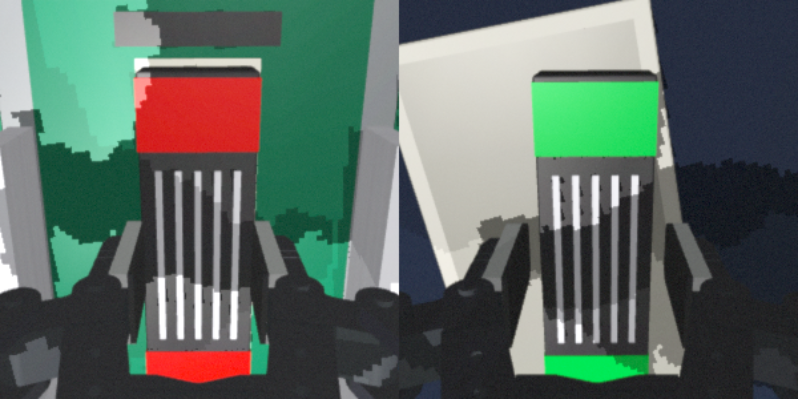

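Request:
send_rows:
  moves:
    - [-0.0018,-0.0004,-0.0005,-0.02]
    - [0,0,0,0]
    - [0,0,0,0]

```text
clock: 29.1
eef_pos: [0.5821, -0.32, 0.0057]
tool_rot: [-0.594, 0.804, -0.0, 0.0]
ft_force: [-0.4, 0.5, 0.5]
grip_width: 0.0471
```

Request:
send_rows:
  moves:
    - [0,0,0,0]
    - [0,0,0,0]
    - [0,0,0,0]
    - [0,0,0,0]
    - [0,0,0,0]
    - [0,0,0,0]
  claw: -1

```text
clock: 29.7
eef_pos: [0.5822, -0.3202, 0.006]
tool_rot: [-0.594, 0.804, -0.0, 0.0]
ft_force: [-0.6, 0.6, 3.9]
grip_width: 0.0342
```

```bash
python3 - <<'E'
from h import *
shot('wrist','w23'); go2(.5825,-.3223,.0056,162.9); print(obs()['ft_force'],obs()['grip_width'])
a=cv2.imread('pics/w16.png')[120:420,170:470];b=cv2.imread('pics/w23.png')[120:420,170:470]
cv2.imwrite('pics/cmp2.png',cv2.resize(np.hstack([a,b]),None,fx=1.33,fy=1.33))
E
```

```text
turn -0.0002 then shift [ 0.0019 -0.0008  0.0004] | yaw now 162.89 pos [ 0.5823 -0.3202  0.006 ] j [-0.5   0.72  0.17  1.02  0.   -1.77] t 29.75
[-0.01726156 -0.31784393  4.48686454] 0.034576096783795814
```

View pics/cmp2.png

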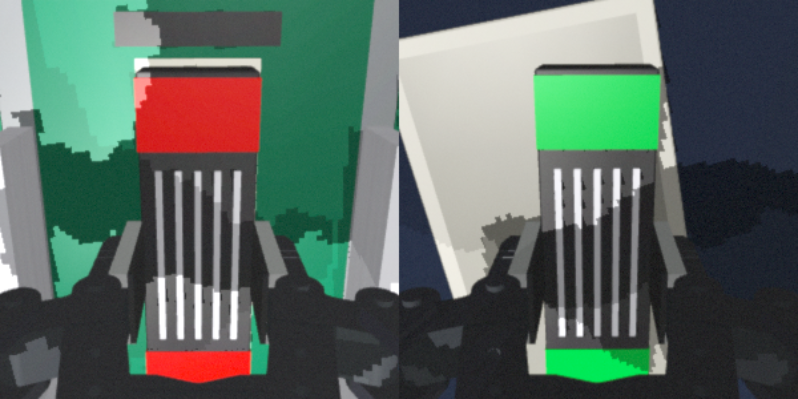

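Request:
send_rows:
  moves:
    - [0,0,-0.004,0]
    - [0,0,-0.012,0]
    - [0,0,-0.03,0]
    - [0,0,-0.04,0]
    - [0,0,-0.045,0]
    - [0,0,0,0.98]
    - [0,0,0,0.98]
    - [0,0,0,0.98]
    - [0,0,0,0.98]
    - [0,0,0,0.98]
    - [0,0,0,0.98]
    - [0,0,0,0.98]
    - [0,0,0,0.98]
    - [0,0,0,0.98]
    - [0,0,0,0.98]
    - [0,0,0,0.98]
    - [0,0,0,0.98]
    - [0,0,0,0.98]
    - [0,0,0,0.98]
    - [0,0,0,0]

```text
clock: 31.75
eef_pos: [0.5817, -0.3199, 0.1368]
tool_rot: [0.05, 0.999, 0.0, -0.0]
ft_force: [-0.1, 0.2, -1.6]
grip_width: 0.0345
```

```bash
python3 - <<'E'
from h import *
go2(.4818,-.0013,.12,84); print(obs()['ft_force'],obs()['grip_width'])
E
```

```text
turn 0.0051 then shift [0.1326 0.3065 0.0168] | yaw now 84.29 pos [ 0.5817 -0.3199  0.1368] j [-0.5   0.62  0.34  1.29 -0.   -0.4 ] t 31.75
[-0.14541455  0.21171335 -1.60499146] 0.034488585102453145
```

Request:
send_rows:
  moves:
    - [0,0,0,0.05]
    - [0.0166,0.0383,0,0]
    - [0.0166,0.0383,0,0]
    - [0.0166,0.0383,0,0]
    - [0.0166,0.0383,0,0]
    - [0.0166,0.0383,0,0]
    - [0.0166,0.0383,0,0]
    - [0.0166,0.0383,0,0]
    - [0.0166,0.0383,0,0]
    - [0,0,0,0]
    - [0,0,0,0]
    - [0,0,0.03,0]
    - [0,0,0.03,0]
    - [0,0,0.02,0]
    - [0,0,0.01,0]
    - [0,0,0,0]
    - [0,0,0,0]
    - [0,0,0,0]

```text
clock: 33.55
eef_pos: [0.4833, -0.0018, 0.0479]
tool_rot: [0.053, 0.999, 0.0, 0.001]
ft_force: [0.1, 0.6, -1.1]
grip_width: 0.0343
```

```bash
python3 - <<'E'
from h import *
shot('wrist','w24');go2(.4818,-.0013,.0066,84); print(obs()['ft_force'],obs()['grip_width'])
E
```

```text
turn -0.0003 then shift [0.0015 0.0002 0.0413] | yaw now 83.98 pos [ 0.4832 -0.0017  0.0479] j [-0.    0.37 -0.33  0.86 -0.    0.1 ] t 33.6
[ 0.45749806  0.45389732 -1.40884601] 0.03455083018841608
```

View pics/w24.png

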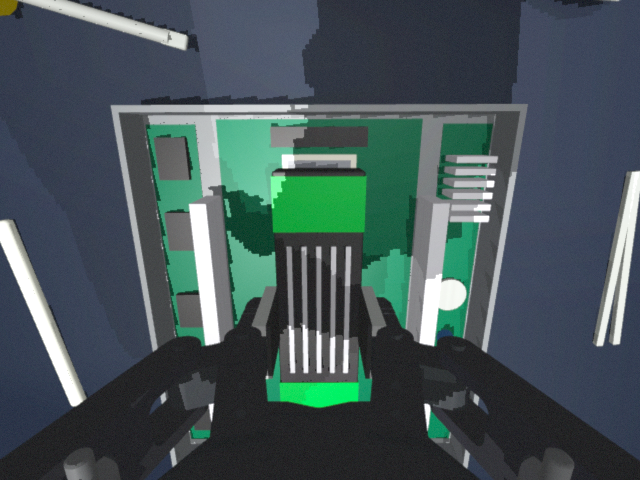

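Request:
send_rows:
  moves:
    - [0.0015,0,0.015,0]
    - [0,0,0.012,0]
    - [0,0,0.007,0]
    - [0,0,0,0]
    - [0,0,0,0]
    - [0,0,0,0]

```text
clock: 34.2
eef_pos: [0.481, -0.0013, 0.0131]
tool_rot: [0.052, 0.999, 0.0, 0.0]
ft_force: [0.5, -0.5, -1.4]
grip_width: 0.0341
```

```bash
python3 - <<'E'
from h import *
go2(.4818,-.0013,.0066,84); print(obs()['ft_force'],obs()['grip_width'])
E
```

```text
turn -0.0 then shift [-0.0008  0.0001  0.0065] | yaw now 84.0 pos [ 0.481  -0.0013  0.0131] j [-0.    0.42 -0.38  0.78 -0.    0.1 ] t 34.2
[ 0.51908397 -0.4535383  -1.44403912] 0.03407647593080394
```

Request:
send_rows:
  moves:
    - [-0.0007,0,0.003,0]
    - [0,0,0.0017,0]
    - [0,0,0.001,0]
    - [0,0,0,0]
    - [0,0,0,0]

```text
clock: 34.7
eef_pos: [0.4811, -0.0014, 0.0069]
tool_rot: [0.052, 0.999, -0.0, -0.0]
ft_force: [0.0, 0.1, -0.2]
grip_width: 0.0339
```

```bash
python3 - <<'E'
from h import *
shot('wrist','w25');go2(.4818,-.0013,.0066,84); print(obs()['ft_force'],obs()['grip_width'])
a=cv2.imread('pics/w16.png')[80:420,170:470];b=cv2.imread('pics/w25.png')[80:420,170:470]
cv2.imwrite('pics/cmp3.png',cv2.resize(np.hstack([a,b]),None,fx=1.33,fy=1.33))
E
```

```text
turn -0.0001 then shift [-0.0007  0.0001  0.0003] | yaw now 84.0 pos [ 0.4811 -0.0013  0.0069] j [-0.    0.43 -0.38  0.76  0.    0.1 ] t 34.75
[-0.38560124  0.28374636  0.81837005] 0.034643207613922
```

View pics/cmp3.png

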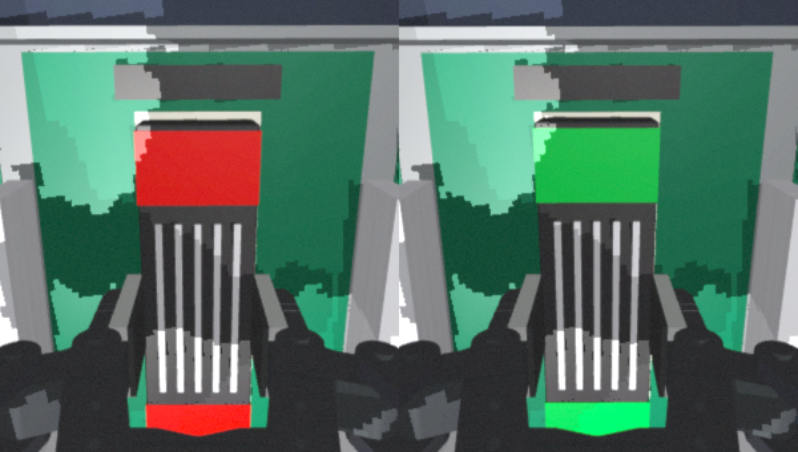

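Request:
send_rows:
  moves:
    - [-0.0006,0,0,0]
    - [0,0,0.0007,0]
    - [0,0,0,0]
    - [0,0,0,0]

```text
clock: 35.15
eef_pos: [0.4812, -0.0014, 0.0069]
tool_rot: [0.052, 0.999, 0.0, -0.0]
ft_force: [-4.3, -0.2, 8.2]
grip_width: 0.0342
```

Request:
send_rows:
  moves:
    - [0,0,0,0]
    - [0,0,0,0]
    - [0,0,0,0]
    - [0,0,0,0]
    - [0,0,-0.005,0]
    - [0,0,-0.02,0]
    - [0,0,-0.035,0]
    - [0,0,-0.04,0]
    - [0,0,-0.04,0]
    - [0,0,0,0]
    - [0,0,0,0]
  claw: 0.1

```text
clock: 36.25
eef_pos: [0.4827, -0.0014, 0.1476]
tool_rot: [0.052, 0.999, 0.0, 0.002]
ft_force: [0.7, 0.8, -1.2]
grip_width: 0.047
```

```bash
python3 - <<'E'
from h import *
shot('wrist','w26');go2(.5835,.3067,.15,86.9); print(obs()['ft_force'],obs()['grip_width'])
crop('w26',260,140,120,180,4)
E
```

```text
turn -0.0507 then shift [-0.0852  0.3132 -0.0038] | yaw now 83.99 pos [ 0.4815 -0.0014  0.1462] j [-0.    0.26 -0.2   1.11  0.    0.1 ] t 36.3
[ 0.3427355  -0.19536555 -0.39271587] 0.04723356666667458
```

View pics/w26_c260_140.png

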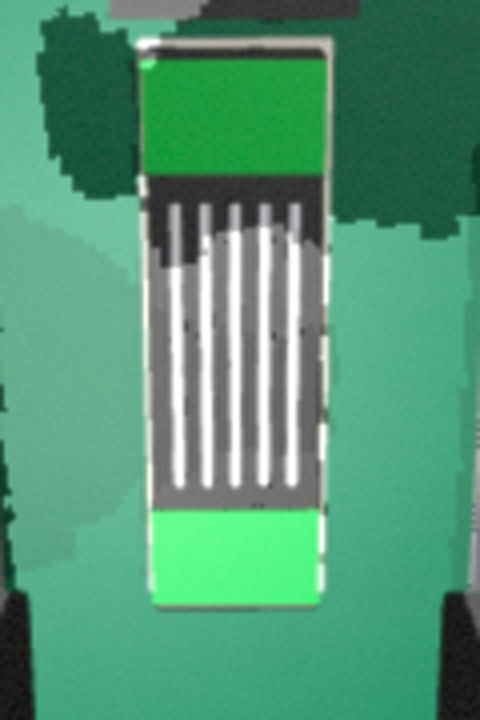

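Request:
send_rows:
  moves:
    - [0,0,0,-0.51]
    - [-0.0106,0.0391,0,0]
    - [-0.0106,0.0391,0,0]
    - [-0.0106,0.0391,0,0]
    - [-0.0106,0.0391,0,0]
    - [-0.0106,0.0391,0,0]
    - [-0.0106,0.0391,0,0]
    - [-0.0106,0.0391,0,0]
    - [-0.0106,0.0391,0,0]
    - [0,0,0,0]
    - [0,0,0,0]
    - [0,0,0.03,0]
    - [0,0,0.03,0]
    - [0,0,0.025,0]
    - [0,0,0.015,0]
    - [0,0,0,0]
    - [0,0,0,0]
    - [0,0,0,0]
  claw: 0

```text
clock: 38.1
eef_pos: [0.5841, 0.3061, 0.0476]
tool_rot: [0.027, 1.0, 0.0, 0.001]
ft_force: [0.3, 0.7, 0.7]
grip_width: 0.0427
```

```bash
python3 - <<'E'
from h import *
shot('wrist','w27');go2(.583,.3067,.0117,86.97); print(obs()['ft_force'],obs()['grip_width'])
E
```

```text
turn -0.0015 then shift [0.0012 0.0003 0.0361] | yaw now 86.88 pos [0.5842 0.3064 0.0478] j [ 0.48  0.67  0.19  1.09 -0.    0.54] t 38.15
[ 0.24244393 -0.03811059 -0.25199619] 0.04277244864931798
```

View pics/w27.png

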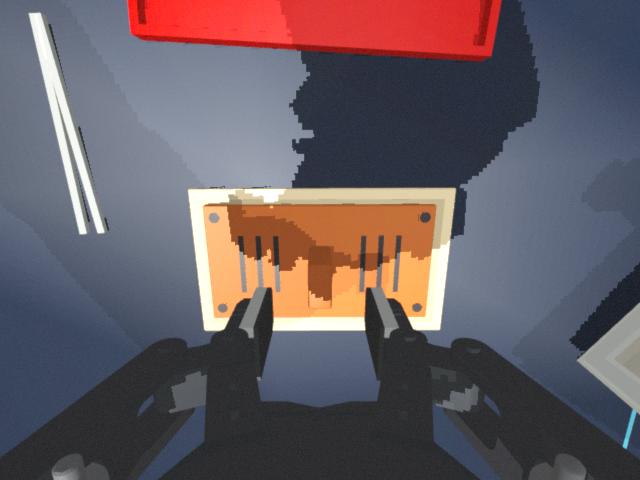

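Request:
send_rows:
  moves:
    - [0.0012,0.0003,0.012,-0.015]
    - [0,0,0.012,0]
    - [0,0,0.007,0]
    - [0,0,0.004,0]
    - [0,0,0,0]
    - [0,0,0,0]
    - [0,0,0,0]

```text
clock: 38.85
eef_pos: [0.5825, 0.3069, 0.0116]
tool_rot: [0.026, 1.0, 0.0, 0.0]
ft_force: [0.5, 0.4, -0.4]
grip_width: 0.0427
```

```bash
python3 - <<'E'
from h import *
shot('wrist','w28');go2(.583,.3067,.0117,86.97); print(obs()['ft_force'],obs()['grip_width'])
a=cv2.imread('pics/w9.png')[200:400,140:500];b=cv2.imread('pics/w28.png')[200:400,140:500]
cv2.imwrite('pics/cmp4.png',cv2.resize(np.vstack([a,b]),None,fx=1.5,fy=1.5))
E
```

```text
turn 0.0006 then shift [-0.0005 -0.0003  0.    ] | yaw now 87.01 pos [0.5825 0.307  0.0117] j [0.49 0.71 0.15 1.02 0.   0.54] t 38.9
[ 0.16715438 -0.14794595 -0.02000127] 0.042397641089760935
```

View pics/cmp4.png

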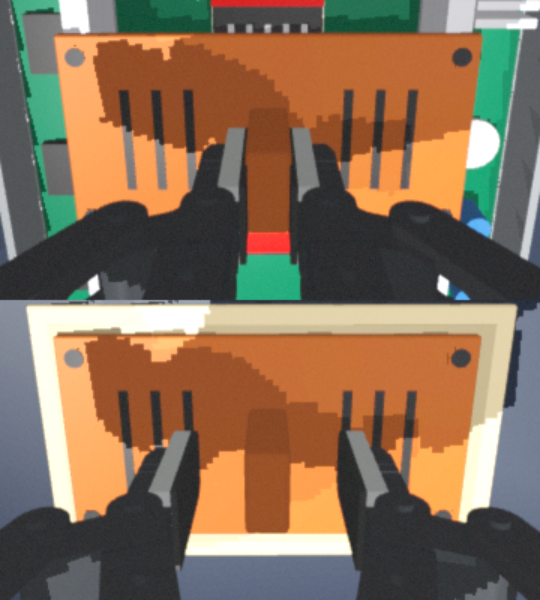

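Request:
send_rows:
  moves:
    - [0,0,0,0]
    - [0,0,0,0]
    - [0,0,0,0]
    - [0,0,0,0]
    - [0,0,0,0]
    - [0,0,0,0]
    - [0,0,-0.005,0]
    - [0,0,-0.02,0]
    - [0,0,-0.035,0]
    - [0,0,-0.04,0]
    - [0,0,-0.03,0]
    - [0,0,0,0]
    - [0,0,0,0]
  claw: -1

```text
clock: 40.2
eef_pos: [0.5821, 0.3068, 0.1415]
tool_rot: [0.026, 1.0, 0.0, 0.0]
ft_force: [-0.7, -0.3, -1.9]
grip_width: 0.011
```

```bash
python3 - <<'E'
from h import *
go2(.4872,-.0016,.0386,84); print(obs()['ft_force'],obs()['grip_width'])
E
```

```text
turn 0.0525 then shift [ 0.0622 -0.3166  0.1029] | yaw now 87.01 pos [0.5821 0.3068 0.1415] j [0.49 0.6  0.32 1.29 0.   0.54] t 40.2
[-0.67658632 -0.25015571 -1.93650084] 0.010955041920538347
```

Request:
send_rows:
  moves:
    - [0,0,0,0.525]
    - [0.0078,-0.0396,0,0]
    - [0.0078,-0.0396,0,0]
    - [0.0078,-0.0396,0,0]
    - [0.0078,-0.0396,0,0]
    - [0.0078,-0.0396,0,0]
    - [0.0078,-0.0396,0,0]
    - [0.0078,-0.0396,0,0]
    - [0.0078,-0.0396,0,0]
    - [0,0,0,0]
    - [0,0,0.03,0]
    - [0,0,0.025,0]
    - [0,0,0.02,0]
    - [0,0,0.01,0]
    - [0,0,0,0]
    - [0,0,0,0]
    - [0,0,0,0]

```text
clock: 41.9
eef_pos: [0.4878, -0.0016, 0.0571]
tool_rot: [0.052, 0.999, 0.0, 0.001]
ft_force: [-0.7, 0.3, -1.1]
grip_width: 0.0112
```

```bash
python3 - <<'E'
from h import *
shot('wrist','w29');go2(.4872,-.0016,.0386,84); print(obs()['ft_force'],obs()['grip_width'])
E
```

```text
turn 0.0001 then shift [ 0.0007 -0.      0.0186] | yaw now 84.01 pos [ 0.4879 -0.0017  0.0572] j [-0.    0.37 -0.31  0.89  0.    0.1 ] t 41.95
[ 0.34047047 -0.33732982 -1.75473833] 0.010921501185525281
```

View pics/w29.png

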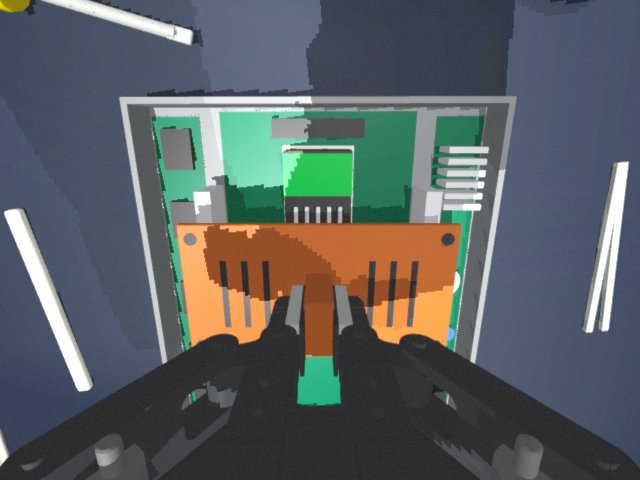

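Request:
send_rows:
  moves:
    - [0.0004,0,0.008,0]
    - [0,0,0.006,0]
    - [0,0,0.002,0]
    - [0,0,0.001,0]
    - [0,0,0,0]
    - [0,0,0,0]

```text
clock: 42.55
eef_pos: [0.4866, -0.0017, 0.0393]
tool_rot: [0.052, 0.999, 0.0, 0.0]
ft_force: [0.4, 0.1, -1.2]
grip_width: 0.0109
```

```bash
python3 - <<'E'
from h import *
shot('wrist','w30');go2(.4872,-.0016,.0386,84); print(obs()['ft_force'],obs()['grip_width'])
a=cv2.imread('pics/w9.png')[80:400,80:560];b=cv2.imread('pics/w30.png')[80:400,80:560]
cv2.imwrite('pics/cmp5.png',np.vstack([a,b])[:600])
E
```

```text
turn -0.0001 then shift [-0.0005  0.0002  0.0007] | yaw now 83.99 pos [ 0.4867 -0.0018  0.0393] j [-0.    0.39 -0.33  0.85 -0.    0.1 ] t 42.6
[ 0.08633921  0.63806702 -1.84639633] 0.010748199545731635
```

View pics/cmp5.png

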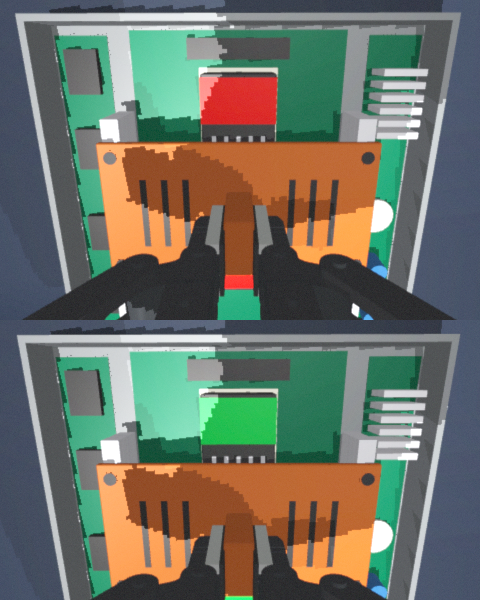

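Matches the starting view. Lower to contact and release.

Request:
send_rows:
  moves:
    - [-0.0005,0.0001,0.0005,0]
    - [0,0,0.0008,0]
    - [0,0,0,0]
    - [0,0,0,0]

```text
clock: 43.0
eef_pos: [0.4874, -0.0017, 0.0386]
tool_rot: [0.052, 0.999, 0.0, 0.001]
ft_force: [-1.4, 0.6, 6.1]
grip_width: 0.0106
```

Request:
send_rows:
  moves:
    - [0,0,0,0]
    - [0,0,0,0]
    - [0,0,0,0]
    - [0,0,0,0]
    - [0,0,-0.005,0]
    - [0,0,-0.02,0]
    - [0,0,-0.035,0]
    - [0,0,-0.04,0]
    - [0,0,0,0]
    - [0,0,0,0]
    - [0,0,0,0]
  claw: 0

```text
clock: 44.1
eef_pos: [0.4862, -0.0017, 0.1372]
tool_rot: [0.052, 0.999, -0.0, -0.001]
ft_force: [-0.9, -0.6, -0.3]
grip_width: 0.0426
```

```bash
python3 - <<'E'
from h import *
shot('wrist','w31');go2(.4245,-.317,.15,91.9); print(obs()['ft_force'],obs()['grip_width'])
E
```

```text
turn -0.138 then shift [ 0.0718 -0.3131 -0.0132] | yaw now 83.99 pos [ 0.4859 -0.0017  0.1368] j [-0.    0.28 -0.2   1.09  0.    0.1 ] t 44.15
[-0.09397279  0.03468914  0.70742399] 0.04259379166572752
```

View pics/w31.png

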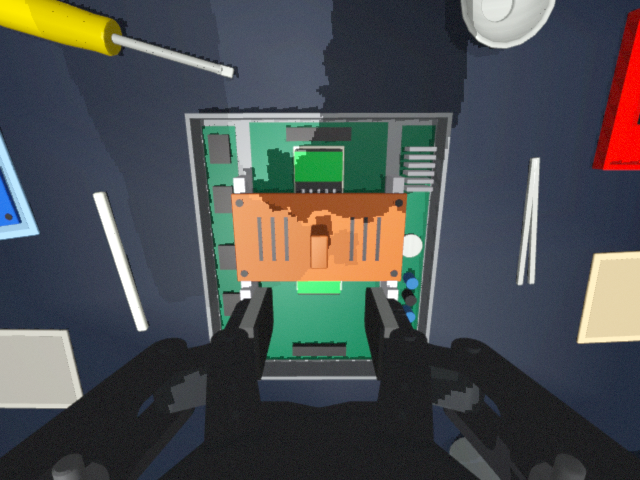

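Request:
send_rows:
  moves:
    - [0,0,0,-0.7]
    - [0,0,0,-0.68]
    - [0.009,-0.0391,0,0]
    - [0.009,-0.0391,0,0]
    - [0.009,-0.0391,0,0]
    - [0.009,-0.0391,0,0]
    - [0.009,-0.0391,0,0]
    - [0.009,-0.0391,0,0]
    - [0.009,-0.0391,0,0]
    - [0.009,-0.0391,0,0]
    - [0,0,0,0]
    - [0,0,0.03,0]
    - [0,0,0.03,0]
    - [0,0,0.02,0]
    - [0,0,0.01,0]
    - [0,0,0,0]
    - [0,0,0,0]
    - [0,0,0,0]

```text
clock: 45.95
eef_pos: [0.4264, -0.3172, 0.0491]
tool_rot: [-0.017, 1.0, -0.001, 0.001]
ft_force: [-0.9, -0.2, 0.1]
grip_width: 0.0427
```

```bash
python3 - <<'E'
from h import *
go2(.4242,-.3167,.0115,91.9); print(obs()['ft_force'],obs()['grip_width'])
E
```

```text
turn 0.0003 then shift [0.0021 0.0006 0.0376] | yaw now 91.92 pos [ 0.4264 -0.3172  0.0491] j [-0.64  0.45 -0.2   0.92  0.   -0.67] t 45.95
[-0.88048804 -0.18537121  0.11316952] 0.04267724406009433
```

Request:
send_rows:
  moves:
    - [0.0015,0.0004,0.013,0]
    - [0,0,0.013,0]
    - [0,0,0.007,0]
    - [0,0,0.004,0]
    - [0,0,0,0]
    - [0,0,0,0]
    - [0,0,0,0]

```text
clock: 46.65
eef_pos: [0.4244, -0.3167, 0.0115]
tool_rot: [-0.017, 1.0, -0.0, 0.0]
ft_force: [0.0, -0.3, 0.1]
grip_width: 0.0429
```

```bash
python3 - <<'E'
from h import *
shot('wrist','w32');go2(.4242,-.3167,.0115,91.9); print(obs()['ft_force'],obs()['grip_width'])
a=cv2.imread('pics/w3.png')[200:400,140:500];b=cv2.imread('pics/w32.png')[200:400,140:500]
cv2.imwrite('pics/cmp6.png',cv2.resize(np.vstack([a,b]),None,fx=1.5,fy=1.5))
E
```

```text
turn 0.0 then shift [ 0.0001 -0.     -0.    ] | yaw now 91.9 pos [ 0.4243 -0.3167  0.0115] j [-0.64  0.5  -0.24  0.83 -0.   -0.67] t 46.7
[-0.19361641 -0.04525299  0.13101467] 0.042505939664389175
```

View pics/cmp6.png

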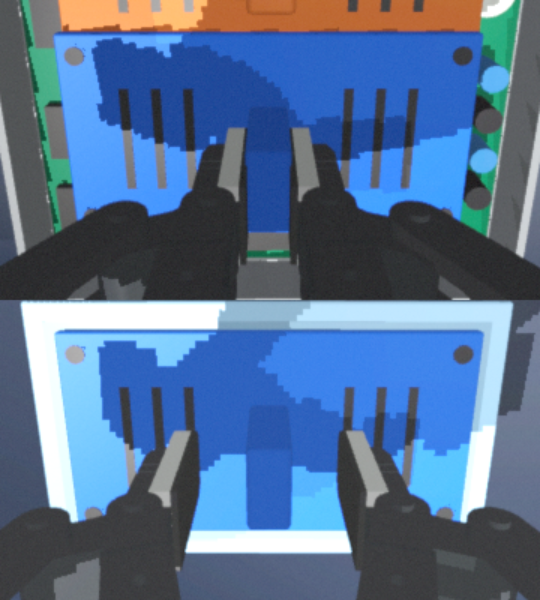

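Request:
send_rows:
  moves:
    - [0,0,0,0]
    - [0,0,0,0]
    - [0,0,0,0]
    - [0,0,0,0]
    - [0,0,0,0]
    - [0,0,0,0]
    - [0,0,-0.005,0]
    - [0,0,-0.02,0]
    - [0,0,-0.035,0]
    - [0,0,-0.04,0]
    - [0,0,-0.04,0]
    - [0,0,0,0]
    - [0,0,0,0]
  claw: -1

```text
clock: 48.0
eef_pos: [0.4242, -0.3166, 0.1517]
tool_rot: [-0.017, 1.0, -0.001, 0.001]
ft_force: [-0.5, 0.2, -1.5]
grip_width: 0.0109
```

```bash
python3 - <<'E'
from h import *
go2(.5452,-.0086,.0433,84); print(obs()['ft_force'],obs()['grip_width'])
E
```

```text
turn 0.1379 then shift [-0.0881  0.3189  0.1084] | yaw now 91.9 pos [ 0.4242 -0.3166  0.1517] j [-0.64  0.34 -0.07  1.16  0.   -0.67] t 48.0
[-0.52142871  0.23219516 -1.52519058] 0.010915342237969746
```

Request:
send_rows:
  moves:
    - [0,0,0,0.7]
    - [0,0,0,0.68]
    - [-0.011,0.0399,0,0]
    - [-0.011,0.0399,0,0]
    - [-0.011,0.0399,0,0]
    - [-0.011,0.0399,0,0]
    - [-0.011,0.0399,0,0]
    - [-0.011,0.0399,0,0]
    - [-0.011,0.0399,0,0]
    - [-0.011,0.0399,0,0]
    - [0,0,0,0]
    - [0,0,0,0]
    - [0,0,0.03,0]
    - [0,0,0.03,0]
    - [0,0,0.02,0]
    - [0,0,0.01,0]
    - [0,0,0,0]
    - [0,0,0,0]
    - [0,0,0,0]

```text
clock: 49.9
eef_pos: [0.5458, -0.0086, 0.0622]
tool_rot: [0.053, 0.999, 0.0, 0.001]
ft_force: [0.5, 0.3, 0.4]
grip_width: 0.0112
```

```bash
python3 - <<'E'
from h import *
shot('wrist','w33');go2(.5452,-.0083,.0433,84); print(obs()['ft_force'],obs()['grip_width'])
E
```

```text
turn -0.0005 then shift [0.0007 0.     0.019 ] | yaw now 83.97 pos [ 0.5459 -0.0084  0.0623] j [-0.02  0.46 -0.15  0.96 -0.    0.09] t 49.95
[ 0.15653444  0.70710973 -0.33127865] 0.011036425577568251
```

View pics/w33.png

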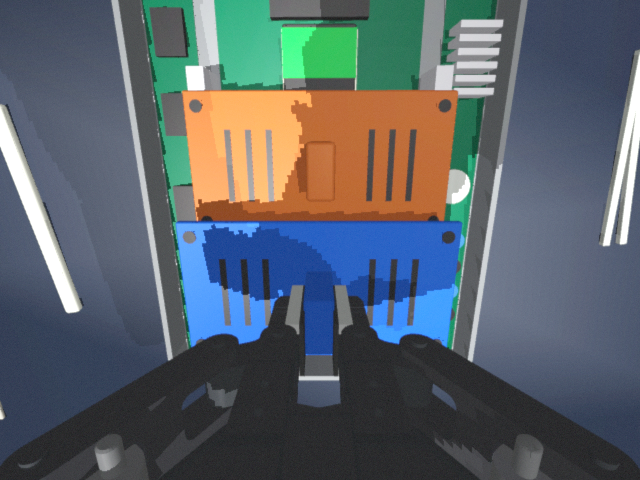

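Request:
send_rows:
  moves:
    - [0.0004,0,0.008,0]
    - [0,0,0.006,0]
    - [0,0,0.002,0]
    - [0,0,0.001,0]
    - [0,0,0,0]
    - [0,0,0,0]

```text
clock: 50.55
eef_pos: [0.5446, -0.0081, 0.044]
tool_rot: [0.052, 0.999, 0.0, 0.0]
ft_force: [0.7, 0.5, -1.1]
grip_width: 0.011
```

```bash
python3 - <<'E'
from h import *
shot('wrist','w34');go2(.5452,-.0084,.0433,84); print(obs()['ft_force'],obs()['grip_width'])
a=cv2.imread('pics/w3.png')[0:300,80:560];b=cv2.imread('pics/w34.png')[0:300,80:560]
cv2.imwrite('pics/cmp7.png',np.vstack([a,b])[:600])
E
```

```text
turn -0.0 then shift [-0.0006 -0.0003  0.0007] | yaw now 84.0 pos [ 0.5446 -0.0081  0.044 ] j [-0.01  0.48 -0.17  0.92  0.    0.09] t 50.6
[-0.60133553  0.86459695 -1.16421448] 0.010859675671925535
```

View pics/cmp7.png

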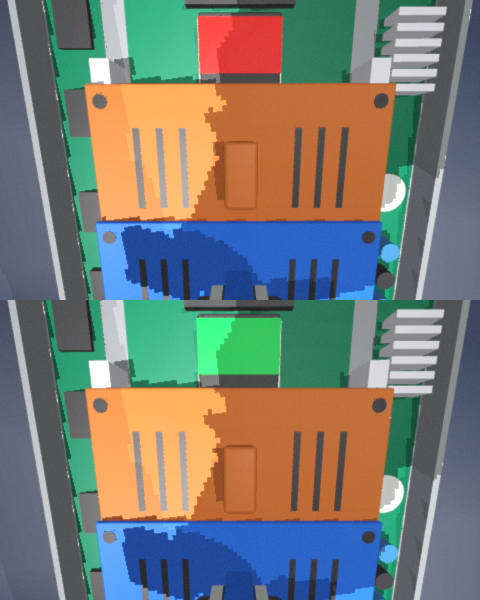

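Request:
send_rows:
  moves:
    - [-0.0006,-0.0001,0.0005,0]
    - [0,0,0.0008,0]
    - [0,0,0,0]
    - [0,0,0,0]

```text
clock: 51.0
eef_pos: [0.5454, -0.0083, 0.0433]
tool_rot: [0.052, 0.999, -0.0, 0.001]
ft_force: [-2.2, -1.5, 4.6]
grip_width: 0.0111
```

```bash
python3 - <<'E'
from h import *
shot('wrist','w35');go2(.5452,-.0084,.0433,84); print(obs()['ft_force'],obs()['grip_width'])
a=cv2.imread('pics/w3.png')[0:300,80:560];b=cv2.imread('pics/w35.png')[0:300,80:560]
cv2.imwrite('pics/cmp8.png',np.vstack([a,b])[:600])
E
```

```text
turn -0.0001 then shift [ 0.0002 -0.0001 -0.0001] | yaw now 83.99 pos [ 0.5454 -0.0083  0.0432] j [-0.02  0.48 -0.17  0.92 -0.    0.09] t 51.05
[-0.47278578 -0.0429474   6.50018604] 0.010622649562757557
```

View pics/cmp8.png

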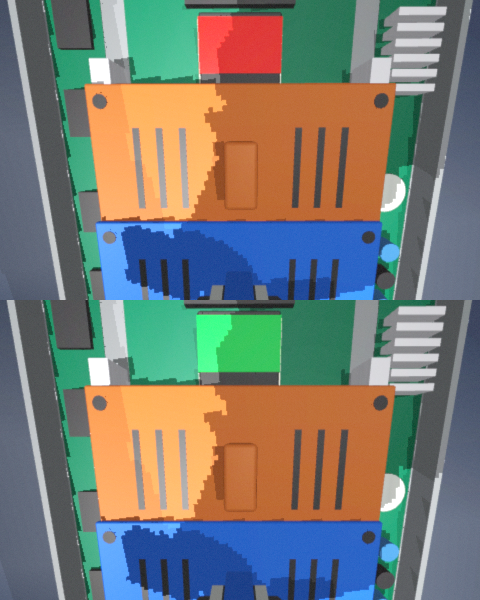

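Request:
send_rows:
  moves:
    - [0,0,0,0]
    - [0,0,0,0]
    - [0,0,0,0]
    - [0,0,0,0]
    - [0,0,-0.005,0]
    - [0,0,-0.02,0]
    - [0,0,-0.035,0]
    - [0,0,-0.04,0]
    - [0,0,-0.04,0]
    - [0,0,0,0]
    - [0,0,0,0]
  claw: 0

```text
clock: 52.15
eef_pos: [0.5459, -0.0083, 0.1842]
tool_rot: [0.052, 0.999, 0.0, 0.002]
ft_force: [0.3, 0.3, -0.6]
grip_width: 0.0427
```

```bash
python3 - <<'E'
from h import *
shot('wrist','w36');shot('scene','s1');print(obs()['ft_force'],obs()['eef_pos'])
crop('w36',180,40,270,220,2.9)
E
```

```text
[-1.19302659  0.21356008 -0.790477  ] [ 0.54415474 -0.00826423  0.181638  ]
```

View pics/w36_c180_40.png

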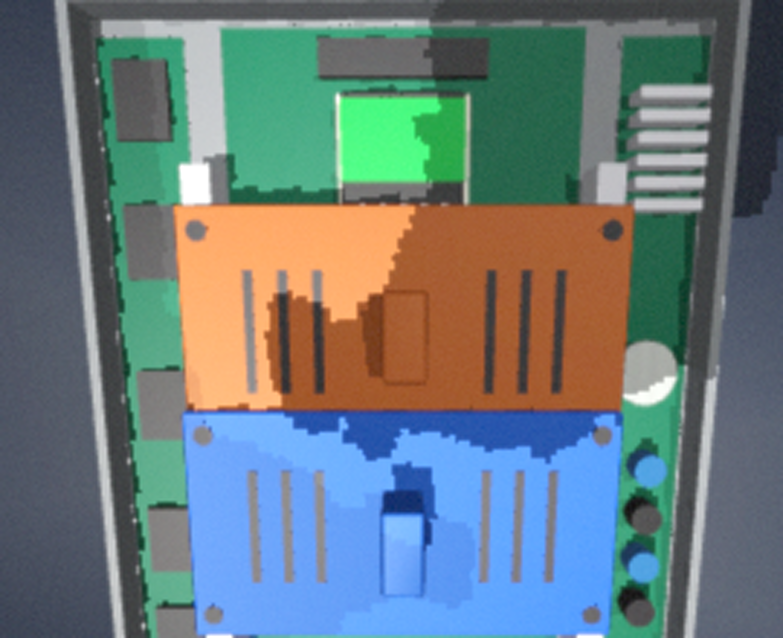

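View pics/s1.png

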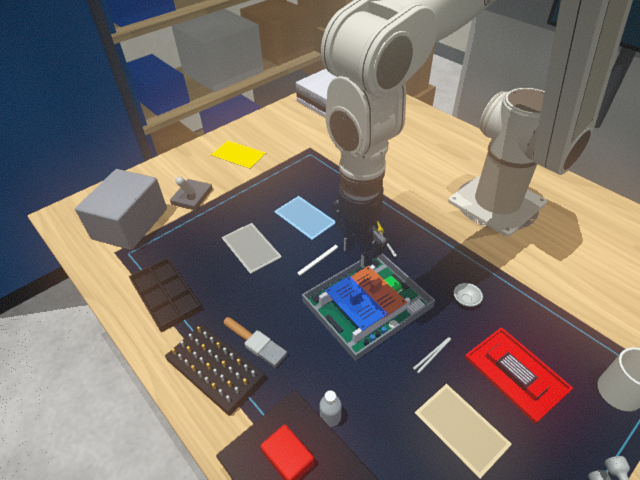

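```bash
python3 - <<'E'
from h import *
f=lambda a:np.array(a)/2.9+[180,40]
rep('cop near',f([(174,206),(634,205)]),.034,'w36')
rep('blue',f([(182,413),(622,412),(612,634),(197,635)]),.039,'w36')
rep('mod near',f([(338,96),(468,96)]),.020,'w36')
order.job_done(); print(obs()['clock'])
E
```

```text
cop near [[446.3, -62.5], [459.4, 65.8]] mean [452.8   1.7] yaw [84.2]
blue [[502.9, -68.9], [516.0, 59.3], [584.9, 53.5], [571.7, -75.9]] mean [543.9  -8. ] yaw [84.2, 84.2]
mod near [[420.9, -13.9], [424.7, 23.0]] mean [422.8   4.5] yaw [84.0]
the job is handed in; nothing more can be done
the job is handed in; nothing more can be done
```

The storage module is swapped and the job is handed in, with the clock at about 52 s of the 131 s allowed. I did the steps in the order you gave:

1. The blue cover went onto the light-blue pad, then the copper cover onto the tan pad.
2. The red module went into the tray, where it lies flat.
3. The green module went into the bay.
4. The copper cover went back on the low rails, then the blue cover on the high rails, lapping over the copper one.

In the last wrist picture, I compared each part with the same points measured at the start:

| Part | Point measured | Difference from start | Yaw at end (start) |
|---|---|---|---|
| Copper cover | near edge | 0.9 mm | 84.2° (84.0°) |
| Blue cover | middle | 0.2 mm | 84.2° (84.0°) |
| Green module | near end, against the red one's | about 0.5 mm | 84.0° (84.7°) |

- **Accuracy:** these differences are smaller than the 2 mm camera calibration, so I take everything as back in place and square.
- **Forces:** the highest wrist force I read was about 13 N, when the copper cover touched the tan pad. Forces were read only at the end of each move call.
- **Checks:** nothing was dropped, and none of the checks failed or disagreed. The gripper was open and clear of everything at hand-in.

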